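# Hook a bin bracket into a slotted upright and press it down to lock

## Task

Pick up the orange bin bracket, hook its steel tongue into the slot of the green upright, then press the bracket straight down until the spring catch has snapped over the hook and the bracket sits fully home and locked, and let go. Feel for the slot and press only as firmly as the catch needs: do not force the bracket or the upright. Leave the blue bin, the tape roll and the jar where they are.

Things in the scene. Friction and masses are not known exactly. Their poses are not given: they have to be found in the camera images.
- upright: Fixed upright: dark foot (130 x 160 x 10 mm), green post (64 mm wide, 211 mm high), and before it a bright slotted strip 44 mm wide, 5 mm thick, from z = 50 to 226 mm, on a green channel. Rigid. Origin at bench level below the middle of the strip's front face; x straight out of that face, away from the post (the mounted arm points along it); y across; z up.
- upright_slot (a point): Nominal middle of the slot's bottom edge, on the strip's front face, 176 mm up; axes as the upright's. Slot 14 mm wide (y), 41.5 mm tall upward from here, 26 mm hollow behind. Strips are screwed on by hand: the real strip, with slot, catch, side edges (22 mm to each side) and top edge (50 mm above this) sits up to 7 mm higher or lower and up to 6 mm to either side, unmeasured; in depth it is true.
- catch (a joint): Red spring catch behind the slot: how far it is pushed back (m). 0 = sprung out: when free, and again once snapped over a locked hook. Its nose meets the hook about 18 mm above the locked height, is pushed back 2 to 4 mm and springs out within the last 6 mm. Passing it takes about 8 to 14 N on the bracket's head, more than its weight; then the tongue bottoms hard.
- bracket_grip (a point): Middle of the orange bracket's arm, where to grasp across y. x along the arm away from the hook, y across, z up; mounted, these match the upright's axes. L-shape, about 0.28 kg: arm 30 mm wide, 34 mm high, to x = +80 mm with a 16 mm upturned end; head 24 (x) x 30 x 144 mm tall, its flat back face at x = -90 mm. It stands on its flat underside, 17 mm below this point.
- bracket_hook (a point): On the head's flat back face at the steel tongue's underside, 65 mm above and 90 mm behind bracket_grip. The tongue (9 mm wide, 10 mm high) sticks out 14.5 mm to -x; a lip hangs from its end to 28 mm below this level, 7.5 mm clear of the back face, with a barb to 19 mm. Locked: this point on the slot's real bottom edge, back face on the strip.
- bracket_lip (a point): Lowest point of the hook's lip, 11 mm behind the back face and 28 mm below bracket_hook. To enter the slot the whole hook, from here to 38 mm higher, must pass between the slot's edges: this point 0 to 3.5 mm above the real bottom edge. The back face then goes flush on the strip, and the bracket can be lowered.
- bracket_top (a point): Centre of the head's top (black pad on the 24 x 30 mm top), 62 mm above bracket_hook and 12 mm in front of the back face: press down here. Locked, it stands about 12 mm above the strip's top edge.
- bin: Blue open parts bin, 150 x 105 x 55 mm, origin at the centre of its underside; leave it alone.
- tape: Brown tape roll lying flat, 90 mm diameter, 45 mm high, origin at the centre of its underside; leave it alone.
- jar: Amber jar with a dark lid, 60 mm diameter, 62 mm high, origin at the centre of its underside; leave it alone.
Not all that is in view belongs to the job. Of the things that look like the part that bears bracket_grip, the middle-sized one is meant.

How it is judged:
By the outcome, as a careful person would: the job done as asked, in the order asked, and still so for the second after the job is handed in, with the robot touching nothing.
It also fails if it takes over 72 s, if anything falls off the work surface, if the arm or the gripper's body presses on something with over 40 N, if the wrist force passes 120 N, or if a joint passes its speed limit or range.

## Robot

A 6-joint arm with a two-finger parallel gripper is mounted at the origin on the work surface. World frame = base frame: x ahead of the robot, y to its left, z up, the work surface at z = 0. Lengths are in m, angles in rad, forces in N, time in s.
With the tool pointing down it reaches from about 0.3 to 0.875 m from the base axis. Payload 6.4 kg.
Tool frame: the origin (TCP) lies midway between the tips of the shut fingers; the grasp point (between the pads) lies 19 mm behind it; y points along the fingers, x is the direction in which the jaws open and shut, and the axes are right-handed (so a half turn about y gives the same grasp; the last joint's range is limited). The gripper opens to 85 mm and grips with 20 to 120 N. Pads are 22 mm wide; open, the fingers measure 114 mm over their backs; the gripper's body (76 mm by 85 mm) begins 54 mm behind the grasp point. The pads swing forward as they close: fully open they stand 13 mm farther back than shut.
Start: joints at [1.125, 0.181, 1.607, -0, 1.354, -0.206], TCP at [0.137, 0.559, 0.231] pointing down, gripper open.
Joint ranges: [-2.99, 2.99], [-0.89, 2.07], [0.3, 2.58], [-1.14, 4.28], [0, 2.63], [-3.12, 3.12]. Speed limits (rad/s): [2.57, 2.57, 3.01, 3.14, 3.14, 3.14].

## Interface

Orientations are given as a unit quaternion [w, x, y, z].
In Python, from bench import ctrl gives the robot as it stands.
- The arm moves only by the tool step_arm, never from a script. Its argument "commands" is a list of rows, each a list of 7 numbers: the turn, a rotation vector about the tool's x, y, z in units of 6 degrees (1.0 is 6 degrees), then the shift along the tool's x, y, z in units of 30 mm (1.0 is 30 mm), then the opening, from 0 (shut) to 1 (fully open). A call has 1 to 10 rows; each row shifts and turns the commanded pose from where the row before left it, along the tool's axes as they then stand; what a row does not reach is not made up. A row lasts 1/10 s, in which the tool goes at most 50 mm and 8.59 degrees, less where a joint would pass 70% of its speed; a pose out of reach is approached as far as the arm can. A call with a number of a shift or a turn outside -1 to 1 is refused whole. A call with a gripper value outside its range is refused whole. The fingers move at their own pace and stop on an object; the grip force is fixed at half the most. Time passes only in rows, so rows that do not move let the fingers close. It gives the time, the measured TCP pose, the force and the opening at its end, in the units of the state.
- ctrl.get_obs(): the state, without advancing time (a new reading comes with each control period).
- ctrl.camera(name): name is "scene" or "top" or "wrist"; returns (picture, depth): 384x512x3 uint8, blue, green, red; 384x512 float32, m along the optical axis (not along the pixel's ray), 0 where there is no reading.
- ctrl.get_calibration(name): a dict with "intrinsics" (3x3 intrinsics, pixels), "R" (3x3) and "t" (3): a world point X has camera coordinates R X + t. Camera axes: x right, y down, z forward; pixel columns grow to the right and rows downward; lengths in m; the calibration is good to about 2 mm. The wrist camera is an equidistant fisheye: a pixel r from the principal point sees the ray r / f radians off the axis. A picture is of the moment at which its call begins: read the wrist's pose just before it. get_calibration takes no time and is no camera call; for the wrist camera it gives the pose at the moment of the call.
- ctrl.hand_in(): hands the job in, once; it reports no verdict.
Trained networks look in the newest picture that a camera, given by its name, has taken for a name from the list of things; names that differ only in an ending like _2 or _b are one class to them, and where a whole thing is asked for, a point or a joint stands for the part that bears it (a point fixed in the world has none). Each returns a list of dicts, best first, with "p" (0 to 1); they miss things now and then, are a little off and sometimes report something else, mostly with a low value. They report only what shows in the picture. A call takes as long as a camera call. They do not tell look-alikes from the thing itself.
- ctrl.boxes_of(thing, camera): "point" ([x, y, z] in m, in the coordinates of the camera as it stood for that picture, good to about 4 mm: the middle of the surface that is visible of it).
- ctrl.silhouettes(thing, camera): "pixels" (384x512 bool, what is visible of it).
The state is a dict: "time_s": time; "q": joint angles; "dq": joint speeds; "joint_efforts": joint torques, N m; "eef_pos": TCP position; "eef_rot": TCP orientation; "wrist_force": force on the tool from outside, world axes, zero at the start; "torque": the same for the moment, N m; "opening": opening from 0.0 (shut) to 1.0 (fully open).
Only numpy, scipy, OpenCV 4.12 (cv2) and the standard library are available. Lean on these libraries where they do the work, as an engineer would, in place of code of your own. Each camera call takes 0.05 s, during which the arm holds its last target.

## Working session

There is one attempt and no reset: what is moved stays moved. The work goes in short steps, Python scripts to look and compute and a tool call to move; the robot and the scene stay as the last step left them, time stands still between calls to the robot, and variables do not carry over. Pictures are saved under pics/ and viewed, and the job is handed in when it is done.

Besides the shell and the picture viewer there is one more tool, called after "Emit:" as name(argument=value, ...) on one line, values as JSON. step_arm: Moves the arm, as the interface text tells. Its arguments: {"type":"object","properties":{"commands":{"type":"array"}},"required":["commands"]}

```bash
ls; mkdir -p pics; cat > h.py <<'E'
import numpy as np, cv2
from bench import ctrl
def snap(n,f):
    c=ctrl.get_calibration(n); im,d=ctrl.camera(n); cv2.imwrite('pics/'+f,im); np.savez('pics/'+f+'.npz',im=im,d=d,K=c['intrinsics'],R=c['R'],t=c['t']); return im,d,c
def w(n,c,u,v,z):
    K=np.array(c['intrinsics']); x=(u-K[0,2])/K[0,0]; y=(v-K[1,2])/K[1,1]
    if n=='wrist':
        r=np.hypot(x,y); k=np.tan(r)/r if r>1e-9 else 1; x*=k;y*=k
    return np.array(c['R']).T@(np.array([x*z,y*z,z])-np.array(c['t']))
E
python3 - <<'E'
from h import *
for n in ['scene','top','wrist']:
    im,d,c=snap(n,n+'0.png'); print(n,np.round(c['intrinsics'],1).tolist(),np.round(c['R'],3).tolist(),np.round(c['t'],3).tolist())
print(ctrl.get_obs())
E
```

```text
pics
scene [[491.7, 0.0, 244.3], [0.0, 491.7, 195.7], [0.0, 0.0, 1.0]] [[-0.695, 0.718, -0.021], [0.479, 0.442, -0.758], [-0.535, -0.538, -0.651]] [0.434, -0.148, 1.627]
top [[408.0, 0.0, 255.6], [0.0, 408.0, 193.5], [0.0, 0.0, 1.0]] [[0.02, -1.0, -0.014], [-0.982, -0.017, -0.191], [0.19, 0.017, -0.982]] [-0.031, 0.572, 1.074]
wrist [[297.3, 0.0, 259.1], [0.0, 297.3, 188.2], [0.0, 0.0, 1.0]] [[0.237, 0.971, -0.001], [0.926, -0.226, 0.302], [0.293, -0.073, -0.953]] [-0.575, -0.04, 0.379]
{'time_s': 0.15, 'q': array([ 1.12468224e+00,  1.81397048e-01,  1.60775254e+00, -1.58765643e-05,
        1.35377179e+00, -2.06260995e-01]), 'dq': array([-8.03221936e-05, -4.74625317e-03, -4.05003810e-03, -7.83566383e-04,
        1.87356441e-03, -5.37646784e-04]), 'joint_efforts': array([ 1.03282684e-03, -4.45257354e+01, -3.51689065e+01, -3.77746039e-05,
        5.67173571e-03,  2.84133506e-05]), 'eef_pos': array([0.13638471, 0.55817477, 0.23058856]), 'eef_rot': array([-0.55601435,  0.55644062,  0.43617125, -0.43700861]), 'wrist_force': array([ 0.17681914, -0.28997301,  0.43155059]), 'torque': array([ 0.02316458, -0.00662439,  0.03855122]), 'opening': 1.0026649431230785}
```

View pics/scene0.png

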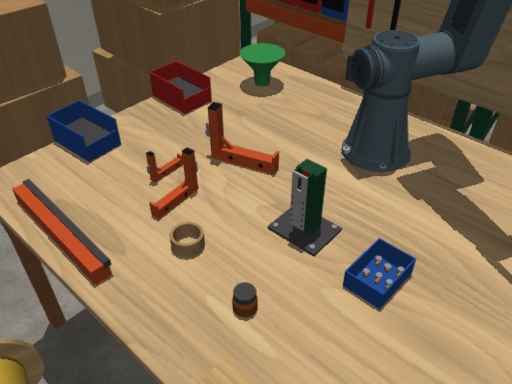

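View pics/top0.png

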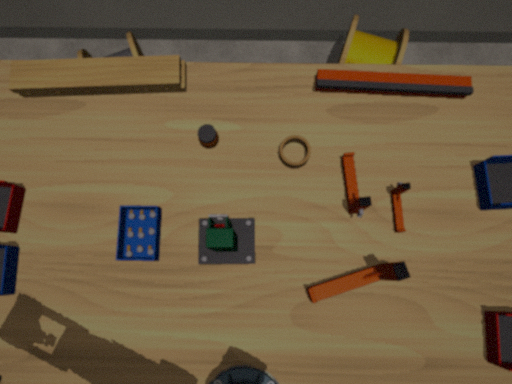

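View pics/wrist0.png

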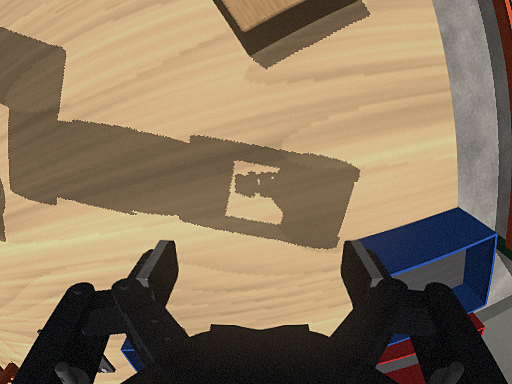

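```bash
python3 - <<'E'
from h import *
a=cv2.imread('pics/top0.png'); b=cv2.imread('pics/scene0.png')
cv2.imwrite('pics/c1.png',np.hstack([cv2.resize(a[140:310,300:420],None,fx=3.3,fy=3.3,interpolation=2),cv2.resize(b[95:225,140:285],None,fx=2.7,fy=561/130,interpolation=2)]))
cv2.imwrite('pics/c2.png',np.hstack([cv2.resize(a[200:280,185:265],(400,400),interpolation=2),cv2.resize(b[150:260,260:370],(400,400),interpolation=2)]))
for n in ['scene','top']:
  for th in ['bracket_grip','upright','bin','tape','jar']:
    r=ctrl.boxes_of(th,n); c=ctrl.get_calibration(n)
    for x in r[:4]: print(n,th,round(x['p'],2),np.round(np.array(c['R']).T@(np.array(x['point'])-c['t']),3))
E
```

```text
scene bracket_grip 0.97 [ 0.58  -0.281  0.033]
scene bracket_grip 0.88 [ 0.574 -0.417  0.025]
scene bracket_grip 0.57 [ 0.362 -0.321  0.043]
scene upright 0.62 [0.465 0.087 0.074]
scene bin 0.85 [0.454 0.303 0.019]
scene tape 0.37 [0.466 0.085 0.075]
scene jar 0.7 [0.752 0.134 0.053]
top bracket_grip 0.93 [ 0.552 -0.418  0.022]
top bracket_grip 0.6 [ 0.344 -0.3    0.046]
top upright 0.65 [0.436 0.049 0.011]
top bin 0.83 [0.461 0.309 0.008]
top tape 0.64 [ 0.701 -0.126  0.047]
top jar 0.92 [0.741 0.119 0.063]
```

View pics/c1.png

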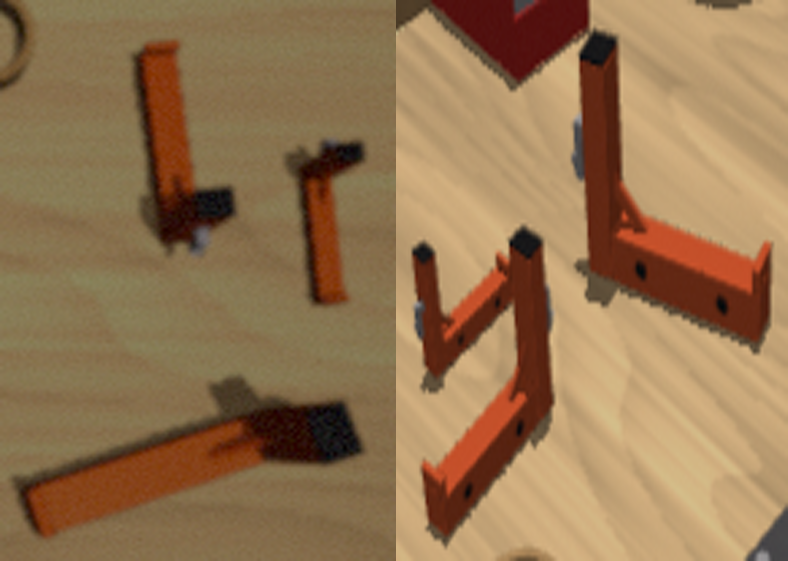

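View pics/c2.png

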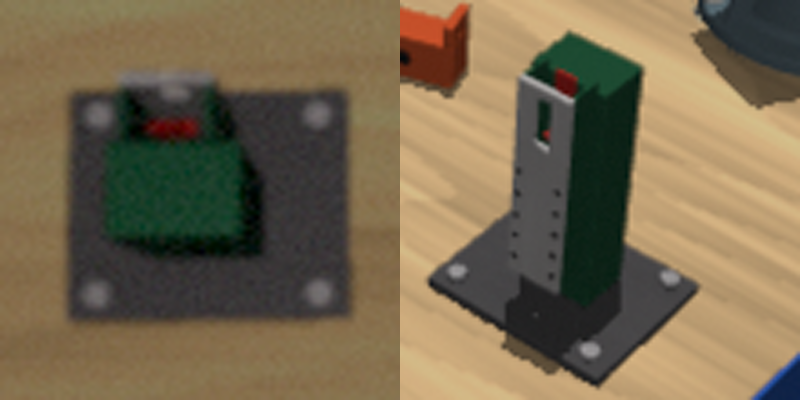

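Candidates for the bracket: small (top 399,207 / scene 165,165), middle (top 350,185 / scene 177,188), large (top 355,282 / scene 240,145); the orange bar (top 393,82) is no bracket. The crop shows three L-shaped brackets and confirms the choice of the middle one, arm end at top (348,155), black pad at (364,202). The upright's strip faces +x (image up in top view).

```bash
cat >> h.py <<'E'
def cloud(f,n):
    Z=np.load('pics/'+f+'.npz'); d=Z['d']; v,u=np.mgrid[:384,:512]; K=Z['K']
    x=(u-K[0,2])/K[0,0]; y=(v-K[1,2])/K[1,1]
    if n=='wrist':
        r=np.hypot(x,y)+1e-9; k=np.tan(r)/r; x=x*k;y=y*k
    P=np.stack([x*d,y*d,d],-1)-Z['t']; return P@Z['R'],Z['im'],d
E
python3 - <<'E'
from h import *
for n in ['top','scene']:
    P,im,d=cloud(n+'0.png',n); hsv=cv2.cvtColor(im,cv2.COLOR_BGR2HSV)
    table=(d>0)&(abs(P[...,2])<.02)&(P[...,0]>.3)&(P[...,0]<.8)&(abs(P[...,1])<.5); print(n,'table z',np.median(P[table][:,2]))
    org=((hsv[...,0]<14)&(hsv[...,1]>150)&(hsv[...,2]>60)&(d>0)).astype(np.uint8)
    k,l,s,c=cv2.connectedComponentsWithStats(org)
    for i in range(1,k):
        if s[i,4]<60: continue
        p=P[l==i]; m=p[p[:,2]>0.0]
        if len(m)<40: continue
        print(n,c[i].round(),s[i,4],m.min(0).round(3),m.max(0).round(3))
        for lo,hi in [(.028,.042),(.13,.16)]:
            q=m[(m[:,2]>lo)&(m[:,2]<hi)][:,:2]
            if len(q)>8: print('   rect',lo,[np.round(t,3) for t in cv2.minAreaRect(q.astype(np.float32))],len(q))
    # upright
    box=(d>0)&(abs(P[...,0]-.43)<.12)&(abs(P[...,1]-.08)<.12)
    p=P[box]; 
    for lo,hi in [(.005,.015),(.12,.2),(.203,.218),(.218,.24)]:
        q=p[(p[:,2]>lo)&(p[:,2]<hi)]
        if len(q)>8: print('upright',lo,hi,len(q),[np.round(t,3) for t in cv2.minAreaRect(q[:,:2].astype(np.float32))],q.max(0).round(3),np.median(q[:,2]).round(4))
E
```

```text
top table z -0.0006781232720077012
top [394.  77.] 1599 [ 0.899 -0.644  0.   ] [ 0.975 -0.193  0.057]
top [350. 177.] 540 [ 0.548 -0.315  0.004] [ 0.699 -0.267  0.139]
   rect 0.028 [array([ 0.623, -0.289]), array([0.137, 0.03 ]), np.float64(5.677)] 464
top [398. 212.] 333 [ 0.478 -0.44   0.005] [ 0.584 -0.408  0.071]
   rect 0.028 [array([ 0.53 , -0.421]), array([0.106, 0.018]), np.float64(2.592)] 41
top [343. 284.] 1162 [ 0.285 -0.355  0.   ] [ 0.379 -0.164  0.084]
   rect 0.028 [array([ 0.332, -0.26 ]), array([0.04 , 0.193]), np.float64(18.949)] 236
upright 0.005 0.015 1568 [array([0.443, 0.088]), array([0.225, 0.212]), np.float64(88.252)] [0.547 0.2   0.015] 0.0093
upright 0.12 0.2 233 [array([0.452, 0.06 ]), array([0.076, 0.062]), np.float64(1.506)] [0.49 0.09 0.2 ] 0.1658
upright 0.203 0.218 575 [array([0.452, 0.061]), array([0.076, 0.062]), np.float64(1.787)] [0.491 0.091 0.218] 0.2102
upright 0.218 0.24 71 [array([0.474, 0.064]), array([0.031, 0.044]), np.float64(0.788)] [0.49  0.086 0.224] 0.2202
scene table z -0.0003344983900047388
scene [370.  13.] 157 [-0.366 -0.319  0.23
[... 729 characters left out ...]

   rect 0.028 [array([ 0.944, -0.417]), array([0.048, 0.451]), np.float64(3.779)] 225
scene [245. 307.] 211 [0.729 0.099 0.003] [0.776 0.152 0.043]
   rect 0.028 [array([0.758, 0.13 ]), array([0.033, 0.055]), np.float64(37.96)] 142
upright 0.005 0.015 1320 [array([0.456, 0.069]), array([0.185, 0.2  ]), np.float64(43.903)] [0.514 0.196 0.015] 0.0095
upright 0.12 0.2 826 [array([0.453, 0.067]), array([0.052, 0.082]), np.float64(89.813)] [0.494 0.093 0.2  ] 0.1615
upright 0.203 0.218 442 [array([0.453, 0.06 ]), array([0.065, 0.08 ]), np.float64(89.957)] [0.493 0.092 0.218] 0.2104
upright 0.218 0.24 50 [array([0.477, 0.063]), array([0.046, 0.031]), np.float64(87.963)] [0.492 0.086 0.223] 0.2198
```

```bash
cat >> h.py <<'E'
from scipy.spatial.transform import Rotation as Ro
def tool():
    o=ctrl.get_obs(); q=o['eef_rot']; return o,Ro.from_quat(np.r_[q[1:],q[0]]).as_matrix()
def delta(pos,Rt,Rm=None):
    "units of shift in current tool frame, and turn units"
    o,R=tool(); print('t',o['time_s'],'shift units',np.round(R.T@(np.array(pos)-o['eef_pos'])/.03,3),'turn',np.round(Ro.from_matrix(R.T@Rt).as_rotvec(degrees=True)/6,3))
def Rdown(yawdeg): # jaw axis x_tool at yaw from world... y down
    a=np.radians(yawdeg); x=np.array([-np.sin(a),np.cos(a),0]); y=np.array([0,0,-1.]); return np.stack([x,y,np.cross(x,y)],1)
E
python3 - <<'E'
from h import *
o,R=tool(); print(R.round(3))
for y in [0,180]:
  delta([.616,-.29,.3],Rdown(5.7+y)); print(Rdown(5.7+y).round(2))
E
```

```text
[[ 0.238  0.    -0.971]
 [ 0.971  0.     0.238]
 [ 0.    -1.    -0.   ]]
t 0.65 shift units [-23.68   -2.29  -22.242] turn [ 0.   -3.24  0.  ]
[[-0.1  0.  -1. ]
 [ 1.   0.  -0.1]
 [ 0.  -1.  -0. ]]
t 0.65 shift units [-23.68   -2.29  -22.242] turn [-0.000e+00  2.676e+01  1.000e-03]
[[ 0.1  0.   1. ]
 [-1.   0.   0.1]
 [ 0.  -1.   0. ]]
```

Emit:
step_arm(commands=[[0, 1, 0, 0, -1, 0, 1], [0, 1, 0, 0, -1, 0, 1], [0, 1, 0, 0, -1, 0, 1], [0, 1, 0, 0, -1, 0, 1], [0, 1, 0, 0, 0, 0, 1], [0, 1, 0, 0, 0, 0, 1], [0, 1, 0, 0, 0, 0, 1], [0, 1, 0, 0, 0, 0, 1], [0, 1, 0, 0, 0, 0, 1], [0, 1, 0, 0, 0, 0, 1]])

```text
time_s: 1.65
eef_pos: [0.1365, 0.5585, 0.3513]
eef_rot: [-0.7, 0.7, 0.098, -0.098]
wrist_force: [0.5, 0.2, -0.2]
opening: 0.996
```

Emit:
step_arm(commands=[[0, 1, 0, 0, 0, 0, 1], [0, 1, 0, 0, 0, 0, 1], [0, 1, 0, 0, 0, 0, 1], [0, 1, 0, 0, 0, 0, 1], [0, 1, 0, 0, 0, 0, 1], [0, 1, 0, 0, 0, 0, 1], [0, 1, 0, 0, 0, 0, 1], [0, 1, 0, 0, 0, 0, 1], [0, 1, 0, 0, 0, 0, 1], [0, 1, 0, 0, 0, 0, 1]])

```text
time_s: 2.65
eef_pos: [0.1365, 0.5585, 0.3513]
eef_rot: [-0.656, 0.656, -0.265, 0.265]
wrist_force: [-0.2, 0.5, 0.2]
opening: 1.001
```

Emit:
step_arm(commands=[[0, 1, 0, 0, 0, 0, 1], [0, 1, 0, 0, 0, 0, 1], [0, 1, 0, 0, 0, 0, 1], [0, 1, 0, 0, 0, 0, 1], [0, 1, 0, 0, 0, 0, 1], [0, 1, 0, 0, 0, 0, 1], [0, 0.76, 0, 0, 0, 0, 1], [0, 0, 0, 0, 0, 0, 1]])

```text
time_s: 3.45
eef_pos: [0.1366, 0.5585, 0.3513]
eef_rot: [0.524, -0.524, 0.475, -0.475]
wrist_force: [0.3, -1.1, 0.3]
opening: 0.996
```

```bash
python3 - <<'E'
from h import *
o,R=tool(); print(o['q'],o['eef_pos'],R.round(3))
delta([.66,.04,.3],Rdown(185.7)); delta([.616,-.29,.3],Rdown(185.7))
E
```

```text
[ 1.12468671e+00  1.07979713e-01  1.44987155e+00 -3.12406419e-06
  1.58373374e+00  2.59662312e+00] [0.13655099 0.55853742 0.35131507] [[ 0.099  0.     0.995]
 [-0.995  0.     0.099]
 [-0.    -1.     0.   ]]
t 3.45 shift units [18.922  1.711 15.657] turn [-0.    -0.006 -0.   ]
t 3.45 shift units [29.724  1.71  13.112] turn [-0.    -0.006 -0.   ]
```

Emit:
step_arm(commands=[[0, 0, 0, 1, 0.1, 0.82, 1], [0, 0, 0, 1, 0.1, 0.82, 1], [0, 0, 0, 1, 0.1, 0.82, 1], [0, 0, 0, 1, 0.1, 0.82, 1], [0, 0, 0, 1, 0.1, 0.82, 1], [0, 0, 0, 1, 0.1, 0.82, 1], [0, 0, 0, 1, 0.1, 0.82, 1], [0, 0, 0, 1, 0.1, 0.82, 1], [0, 0, 0, 1, 0.1, 0.82, 1], [0, 0, 0, 1, 0.1, 0.82, 1]])

```text
time_s: 4.45
eef_pos: [0.4121, 0.2832, 0.3214]
eef_rot: [0.525, -0.525, 0.474, -0.474]
wrist_force: [-0.0, -0.3, -0.7]
opening: 0.997
```

Emit:
step_arm(commands=[[0, 0, 0, 1, 0, 0.82, 1], [0, 0, 0, 1, 0, 0.82, 1], [0, 0, 0, 1, 0, 0.82, 1], [0, 0, 0, 1, 0, 0.82, 1], [0, 0, 0, 1, 0, 0.82, 1], [0, 0, 0, 1, 0, 0.82, 1], [0, 0, 0, 1, 0, 0.82, 1], [0, 0, 0, 1, 0, 0.82, 1], [0, 0, 0, 1, 0, 0.82, 1], [0, 0, 0, 0, 0, 0, 1]])

```text
time_s: 5.45
eef_pos: [0.6604, 0.0336, 0.3198]
eef_rot: [-0.523, 0.524, -0.475, 0.475]
wrist_force: [-1.0, 0.4, 0.6]
opening: 0.997
```

```bash
python3 - <<'E'
from h import *
o,R=tool(); print(o['time_s'],o['eef_pos'])
im,d,c=snap('wrist','wrist1.png')
E
```

```text
5.45 [0.66040061 0.03364988 0.31982937]
```

View pics/wrist1.png

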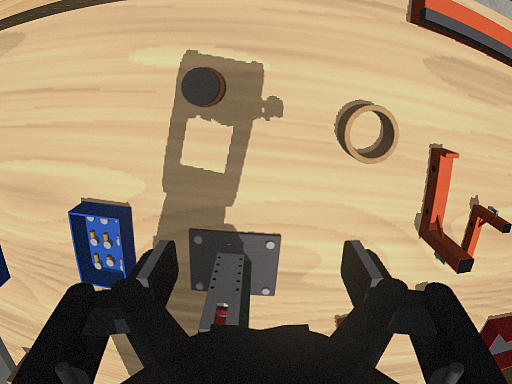

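The wrist picture shows the upright between the fingers with the slot at about (222,315), partly near the gripper body; tape (368,132), jar (204,87), bin (100,245). I back off for a clearer view of the slot.

Emit:
step_arm(commands=[[0, 0, 0, 0, 0.7, 1, 1], [0, 0, 0, 0, 0.7, 1, 1], [0, 0, 0, 0, 0.7, 1, 1], [0, 0, 0, 0, 0.7, 0.5, 1], [0, 0, 0, 0, 0, 0, 1], [0, 0, 0, 0, 0, 0, 1]])

```text
time_s: 6.1
eef_pos: [0.7618, 0.0492, 0.2369]
eef_rot: [-0.524, 0.525, -0.475, 0.473]
wrist_force: [-0.2, -0.2, 0.4]
opening: 1.002
```

```bash
python3 - <<'E'
from h import *
o,R=tool(); print(o['time_s'],o['eef_pos'])
im,d,c=snap('wrist','wrist2.png')
cv2.imwrite('pics/w2c.png',cv2.resize(im[180:340,150:310],None,fx=3.75,fy=3.75,interpolation=2))
E
```

```text
6.1 [0.76178816 0.0492449  0.23689352]
```

View pics/w2c.png

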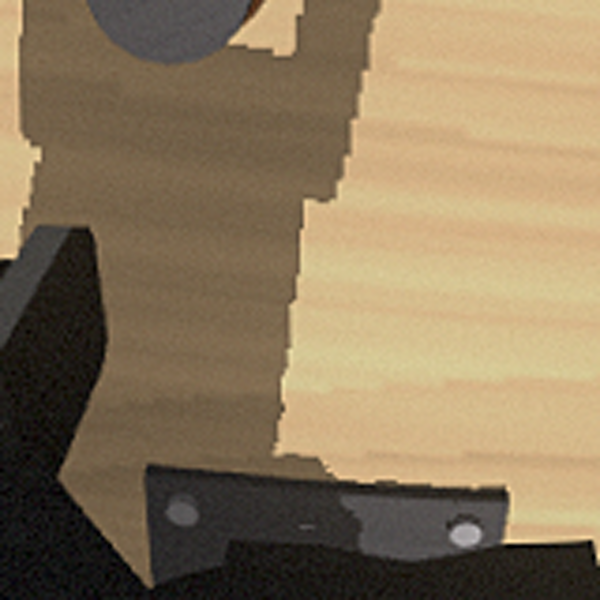

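The crop shows only the foot's front edge; the gripper body hides the post. I go back and tilt the tool so the slot comes to the picture's middle.

Emit:
step_arm(commands=[[-1, 0, 0, -0.1, -0.9, -0.9, 1], [-1, 0, 0, -0.1, -0.9, -1, 1], [-1, 0, 0, -0.1, -0.3, -1, 1], [-1, 0, 0, 0, 0, -0.7, 1], [-1, 0, 0, 0, 0, -0.3, 1], [0, 0, 0, 0, 0, 0, 1], [0, 0, 0, 0, 0, 0, 1]])

```text
time_s: 6.85
eef_pos: [0.653, 0.0465, 0.3201]
eef_rot: [-0.372, 0.642, -0.58, 0.337]
wrist_force: [-0.3, 0.3, -0.6]
opening: 0.997
```

```bash
python3 - <<'E'
from h import *
o,R=tool(); print(o['time_s'],o['eef_pos'],R.round(3))
im,d,c=snap('wrist','wrist3.png')
E
```

```text
6.85 [0.65299987 0.04646018 0.3201243 ] [[ 0.1   -0.494  0.864]
 [-0.995 -0.05   0.087]
 [ 0.    -0.868 -0.497]]
```

View pics/wrist3.png

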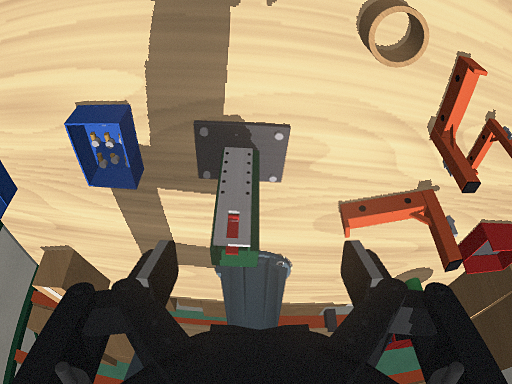

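Now the strip is clear: slot about (233,212–240), strip top near y≈253, foot (242,150).

```bash
python3 - <<'E'
from h import *
P,im,d=cloud('wrist3.png','wrist')
cv2.imwrite('pics/w3c.png',cv2.resize(im[195:275,195:275],None,fx=7.5,fy=7.5,interpolation=0))
# front-plane fit of strip (bright gray), z .06-.17
hsv=cv2.cvtColor(im,cv2.COLOR_BGR2HSV)
m=(d>0)&(abs(P[...,0]-.49)<.012)&(abs(P[...,1]-.064)<.03)&(P[...,2]>.06)&(P[...,2]<.22)&(hsv[...,1]<40)&(hsv[...,2]>70)
p=P[m];A=np.c_[p[:,1],p[:,2],np.ones(len(p))]; s=np.linalg.lstsq(A,p[:,0],rcond=None)[0]
r=p[:,0]-A@s; k=abs(r)<.004; s=np.linalg.lstsq(A[k],p[k,0],rcond=None)[0]
print(len(p),'x = %.4f*y+%.4f*z+%.4f'%tuple(s), 'x at y.064,z.18',s@[.064,.18,1],np.std(r))
np.set_printoptions(linewidth=220)
for v in range(205,262,2):
    print(v,' '.join('%d/%d'%(P[v,222,2]*1000,0) if 0 else '' for _ in [0]),[ (int(a),int(b)) for a,b in zip(P[v,224:244:3,2]*1000,P[v,224:244:3,0]*1000)])
E
```

```text
2710 x = -0.0258*y+-0.0006*z+0.4930 x at y.064,z.18 0.4912190236699182 0.0008500433505764208
205  [(160, 490), (161, 491), (160, 491), (159, 490), (159, 490), (158, 490), (159, 492)]
207  [(164, 491), (163, 490), (163, 490), (164, 491), (164, 492), (163, 491), (163, 491)]
209  [(166, 489), (166, 489), (166, 489), (167, 492), (166, 490), (165, 490), (166, 492)]
211  [(171, 491), (170, 490), (169, 490), (169, 490), (168, 489), (169, 491), (169, 491)]
213  [(174, 491), (173, 490), (149, 459), (169, 486), (169, 486), (169, 487), (172, 491)]
215  [(177, 491), (177, 491), (164, 475), (164, 475), (164, 476), (176, 492), (175, 490)]
217  [(180, 491), (180, 491), (167, 474), (167, 474), (167, 475), (179, 491), (179, 491)]
219  [(182, 490), (183, 492), (167, 470), (169, 472), (168, 472), (181, 490), (182, 491)]
221  [(187, 491), (186, 490), (169, 467), (168, 468), (167, 466), (184, 490), (184, 490)]
223  [(189, 490), (189, 490), (172, 467), (171, 467), (170, 466), (188, 491), (188, 491)]
225  [(193, 492), (190, 488), (175, 468), (175, 468), (175, 468), (191, 491), (191, 491)]
227  [(195, 491),
[... 902 characters left out ...]
209, 467), (209, 468), (208, 466), (209, 468), (204, 460), (203, 459)]
249  [(208, 459), (212, 466), (212, 467), (212, 467), (212, 468), (404, 791), (207, 460)]
251  [(209, 456), (214, 466), (215, 467), (213, 465), (214, 467), (209, 459), (209, 459)]
253  [(208, 450), (218, 467), (218, 467), (218, 467), (217, 467), (210, 454), (210, 455)]
255  [(209, 446), (210, 448), (209, 446), (209, 447), (209, 447), (209, 448), (210, 450)]
257  [(210, 442), (210, 442), (210, 443), (209, 442), (209, 443), (210, 443), (209, 443)]
259  [(210, 436), (210, 436), (209, 436), (209, 436), (208, 435), (209, 438), (209, 438)]
261  [(210, 430), (209, 430), (209, 431), (209, 430), (209, 431), (209, 432), (210, 434)]
```

View pics/w3c.png

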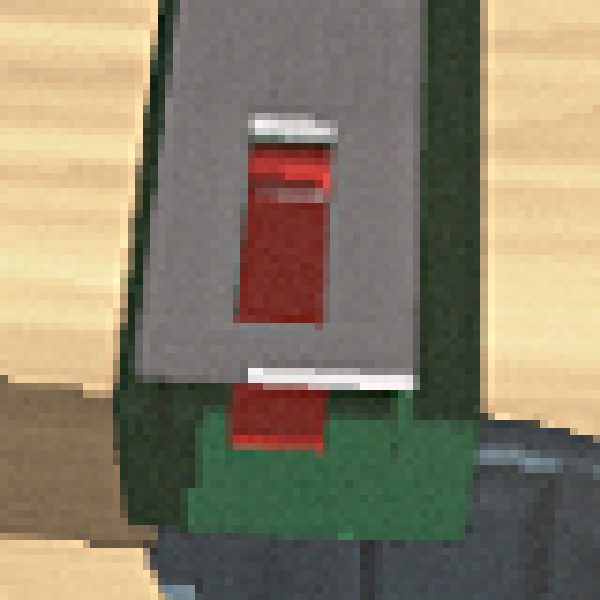

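```bash
cat >> h.py <<'E'
def ray(f,u,v,n='wrist'):
    Z=np.load('pics/'+f+'.npz'); K=Z['K']; x=(u-K[0,2])/K[0,0]; y=(v-K[1,2])/K[1,1]
    if n=='wrist':
        r=np.hypot(x,y)+1e-12; dc=np.array([np.sin(r)*x/r,np.sin(r)*y/r,np.cos(r)])
    else: dc=np.array([x,y,1.])
    return -Z['R'].T@Z['t'],Z['R'].T@dc
def hit(f,u,v,nrm,off,n='wrist'):
    o,dd=ray(f,u,v,n); return o+dd*(off-nrm@o)/(nrm@dd)
E
python3 - <<'E'
from h import *
nr=np.array([1,.0258,0]); off=.4929
for nm,cu,cv in [('slotBL',248,113),('slotBR',337,118),('slotTL',235,322),('slotTR',325,326),('topL',133,380),('topR',413,374),('topmid',300,370),('edgeL',160,180),('edgeR',418,180),('edgeLlow',172,60),('edgeRlow',424,60)]:
    print(nm,hit('wrist3.png',195+cu/7.5-.5,195+cv/7.5-.5,nr,off).round(4))
E
```

```text
slotBL [0.4911 0.0711 0.1682]
slotBR [0.4915 0.0559 0.1683]
slotTL [0.4911 0.0704 0.2108]
slotTR [0.4915 0.0561 0.2107]
topL [0.4907 0.0857 0.2227]
topR [0.4918 0.0419 0.2189]
topmid [0.4914 0.0596 0.2192]
edgeL [0.4907 0.0849 0.1834]
edgeR [0.4918 0.0418 0.1807]
edgeLlow [0.4907 0.0852 0.1573]
edgeRlow [0.4918 0.0412 0.1544]
```

Emit:
step_arm(commands=[[1, 0, 0, 1, 0, 0, 1], [1, 0, 0, 1, 0, 0, 1], [1, 0, 0, 1, 0, 0, 1], [1, 0, 0, 1, 0, 0, 1], [1, 0, 0, 1, 0, 0, 1], [0, 0, 0, 1, 0, 0, 1], [0, 0, 0, 1, 0, 0, 1], [0, 0, 0, 1, 0, 0, 1], [0, 0, 0, 1, 0, 0, 1], [0, 0, 0, 1, 0, 0, 1]])

```text
time_s: 7.9
eef_pos: [0.6824, -0.2533, 0.3216]
eef_rot: [0.525, -0.524, 0.473, -0.476]
wrist_force: [0.8, -0.2, 0.3]
opening: 1.002
```

Emit:
step_arm(commands=[[0, 0, 0, 1, 0.8, -0.5, 1], [0, 0, 0, 0, 0.8, -0.3, 1], [0, 0, 0, 0, 0, 0, 1]])

```text
time_s: 8.2
eef_pos: [0.6589, -0.2847, 0.2684]
eef_rot: [-0.523, 0.524, -0.477, 0.474]
wrist_force: [0.0, -0.1, -0.0]
opening: 1.0
```

```bash
python3 - <<'E'
from h import *
o,R=tool(); print(o['time_s'],o['eef_pos'],R.round(3))
delta([.616,-.29,.2],Rdown(185.7))
im,d,c=snap('wrist','wrist4.png')
E
```

```text
8.2 [ 0.65888992 -0.28470091  0.26839601] [[ 0.097 -0.004  0.995]
 [-0.995  0.003  0.097]
 [-0.003 -1.    -0.003]]
t 8.2 shift units [ 0.044  2.285 -1.432] turn [ 0.033 -0.024 -0.029]
```

View pics/wrist4.png

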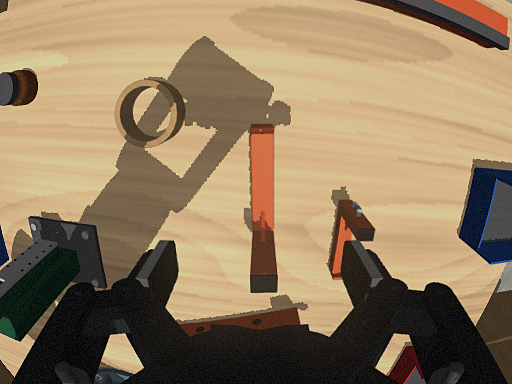

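The chosen bracket stands between the fingers: arm end (261,128), head pad (263,283); small one at (345,240), large one hidden at (240,320).

```bash
python3 - <<'E'
from h import *
P,im,d=cloud('wrist4.png','wrist'); hsv=cv2.cvtColor(im,cv2.COLOR_BGR2HSV)
v,u=np.mgrid[:384,:512]
m=(d>0)&(u>235)&(u<290)&(v>110)&(v<300)
t=m&(abs(P[...,2])<.006); print('table',np.median(P[t][:,2]))
org=m&(hsv[...,1]>150)&(hsv[...,0]<14)
for lo,hi in [(.027,.041),(.043,.056)]:
    q=P[org&(P[...,2]>lo)&(P[...,2]<hi)]; print(lo,len(q),q.min(0).round(4),q.max(0).round(4),np.median(q,0).round(4),[np.round(x,4) for x in cv2.minAreaRect(q[:,:2].astype(np.float32))])
q=P[m&(P[...,2]>.138)&(P[...,2]<.155)]; print('pad',len(q),np.median(q[:,2]),[np.round(x,4) for x in cv2.minAreaRect(q[:,:2].astype(np.float32))])
# row-wise midline of arm
q=P[org&(P[...,2]>.027)&(P[...,2]<.041)]
xs=np.arange(.57,.70,.012); mid=[]
for a in xs:
    s=q[abs(q[:,0]-a)<.006]; 
    if len(s)>10: mid.append((a,(s[:,1].min()+s[:,1].max())/2,np.ptp(s[:,1]))); 
mid=np.array(mid); print(mid.round(4).tolist()); f=np.polyfit(mid[1:-1,0],mid[1:-1,1],1); print(np.degrees(np.arctan(f[0])),np.polyval(f,.616))
c=np.radians(5.7); e=np.array([np.cos(c),np.sin(c)]); pr=q[:,:2]@e; print('arm along',np.percentile(pr,[0.3,99.7]))
qq=P[org][:,:2]@e; print('all along',qq.max())
E
```

```text
table -0.0008667156434195725
0.027 2089 [ 0.5524 -0.312   0.0283] [ 0.7002 -0.2685  0.0409] [ 0.6281 -0.2903  0.0331] [array([ 0.6262, -0.2907]), array([0.1466, 0.029 ]), np.float64(6.3986)]
0.043 259 [ 0.5524 -0.3125  0.0431] [ 0.7002 -0.2688  0.0559] [ 0.6924 -0.2906  0.0488] [array([ 0.6261, -0.2906]), array([0.1466, 0.0281]), np.float64(6.3179)]
pad 536 0.1429501801156273 [array([ 0.5429, -0.3002]), array([0.0252, 0.03  ]), np.float64(5.0849)]
[[0.57, -0.2976, 0.0288], [0.582, -0.2951, 0.0286], [0.594, -0.2939, 0.0284], [0.606, -0.2927, 0.0282], [0.618, -0.2914, 0.0277], [0.63, -0.2902, 0.0275], [0.642, -0.2884, 0.0287], [0.654, -0.2873, 0.0287], [0.666, -0.2866, 0.0295], [0.678, -0.2847, 0.028], [0.69, -0.283, 0.029]]
6.092625299840113 -0.2915293812108876
arm along [0.52181318 0.66738147]
all along 0.6677272778621252
```

```bash
python3 - <<'E'
from h import *
delta([.620,-.2915,.003],Rdown(186.1))
E
```

```text
t 8.25 shift units [ 0.123  8.931 -1.356] turn [ 0.008 -0.078 -0.013]
```

Emit:
step_arm(commands=[[0, -0.08, 0, 0.12, 0.5, -0.7, 1], [0, 0, 0, 0, 1, -0.66, 1], [0, 0, 0, 0, 1, 0, 1], [0, 0, 0, 0, 1, 0, 1], [0, 0, 0, 0, 1, 0, 1], [0, 0, 0, 0, 1, 0, 1], [0, 0, 0, 0, 1, 0, 1], [0, 0, 0, 0, 1, 0, 1], [0, 0, 0, 0, 0.7, 0, 1], [0, 0, 0, 0, 0, 0, 1]])

```text
time_s: 9.25
eef_pos: [0.6212, -0.2905, 0.0242]
eef_rot: [0.527, -0.527, 0.473, -0.471]
wrist_force: [-0.3, -0.2, 0.5]
opening: 0.999
```

```bash
python3 - <<'E'
from h import *
delta([.620,-.2915,.003],Rdown(186.1)); im,d,c=snap('wrist','wrist5.png')
E
```

```text
t 9.25 shift units [ 0.028  0.708 -0.042] turn [ 0.015  0.026 -0.017]
```

View pics/wrist5.png

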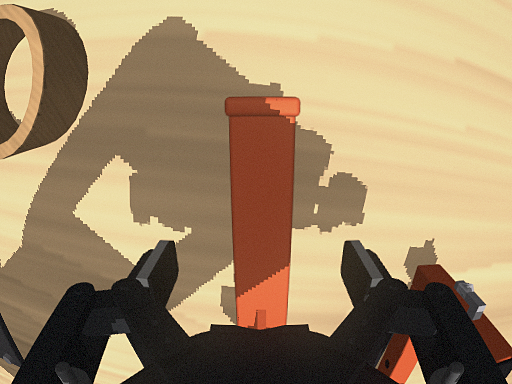

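The arm is centred between the fingers (232–293 vs pads 165/352). Lower and close.

Emit:
step_arm(commands=[[0, 0, 0, 0.03, 0.7, -0.04, 1], [0, 0, 0, 0, 0, 0, 1], [0, 0, 0, 0, 0, 0, 0], [0, 0, 0, 0, 0, 0, 0], [0, 0, 0, 0, 0, 0, 0], [0, 0, 0, 0, 0, 0, 0], [0, 0, 0, 0, 0, 0, 0], [0, 0, 0, 0, 0, 0, 0]])

```text
time_s: 10.1
eef_pos: [0.6211, -0.2938, 0.0058]
eef_rot: [0.526, -0.526, 0.472, -0.473]
wrist_force: [-0.4, 0.6, 6.2]
opening: 0.336
```

```bash
python3 - <<'E'
from h import *
o,R=tool(); print(o)
E
```

```text
{'time_s': 10.1, 'q': array([-6.14144957e-01,  6.73604261e-01,  1.42048738e+00,  1.62839662e-04,
        1.04548125e+00,  8.48790953e-01]), 'dq': array([-3.51137190e-04,  1.29011183e-03,  1.04344414e-03, -7.56822461e-05,
        9.41820804e-04,  2.26383041e-03]), 'joint_efforts': array([-3.29429163e-01, -5.76547945e+01, -2.72024632e+01, -1.32945646e-01,
       -2.05049585e-01, -2.36480049e-02]), 'eef_pos': array([ 0.62113083, -0.2937694 ,  0.00581539]), 'eef_rot': array([ 0.52633866, -0.52607249,  0.47163888, -0.47304558]), 'wrist_force': array([-0.41126781,  0.61271169,  6.2059177 ]), 'torque': array([ 0.13315627,  0.00130255, -0.02591644]), 'opening': 0.3360152820778764}
```

Emit:
step_arm(commands=[[0, 0, 0, 0, -0.5, 0, 0], [0, 0, 0, 0, -1, 0, 0], [0, 0, 0, 0, -1, 0, 0], [0, 0, 0, 0, -1, 0, 0], [0, 0, 0, 0, -1, 0, 0], [0, 0.5, 0, 0, -0.3, 0, 0], [0, 0.3, 0, 0, 0, 0, 0], [0, 0, 0, 0, 0, 0, 0], [0, 0, 0, 0, 0, 0, 0]])

```text
time_s: 11.0
eef_pos: [0.6197, -0.2929, 0.1479]
eef_rot: [-0.506, 0.506, -0.494, 0.493]
wrist_force: [-0.1, -0.2, -4.2]
opening: 0.341
```

```bash
python3 - <<'E'
from h import *
o,R=tool(); print(o['wrist_force'],o['torque'],o['opening'],o['eef_pos'],R.round(4))
delta([.625,.0634,.15],Rdown(181.5)); im,d,c=snap('wrist','wrist6.png')
snap('scene','scene6.png')
E
```

```text
[-0.08676853 -0.15225194 -4.17083243] [-0.02356057 -0.12431979  0.03605748] 0.3408552400777253 [ 0.61970689 -0.29288937  0.14793268] [[ 2.490e-02 -1.200e-03  9.997e-01]
 [-9.997e-01  9.000e-04  2.490e-02]
 [-9.000e-04 -1.000e+00 -1.200e-03]]
t 11.0 shift units [-11.868  -0.059   0.472] turn [ 0.012 -0.012 -0.009]
```

View pics/wrist6.png

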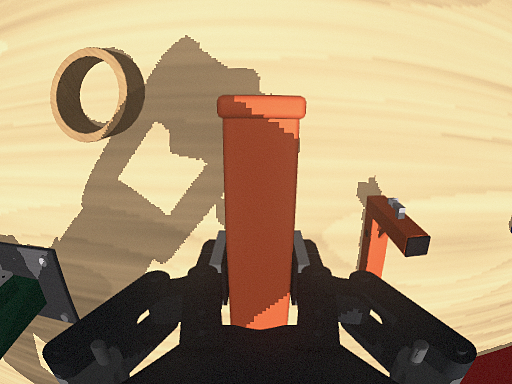

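View pics/scene6.png

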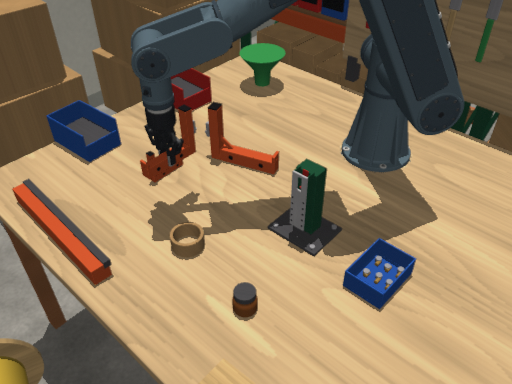

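Bracket held straight between the pads. Carry over in front of the upright.

Emit:
step_arm(commands=[[0, 0, 0, -1, -0.6, 0.3, 0], [0, 0, 0, -1, -0.6, 0.2, 0], [0, 0, 0, -1, 0, 0, 0], [0, 0, 0, -1, 0, 0, 0], [0, 0, 0, -1, 0, 0, 0], [0, 0, 0, -1, 0, 0, 0], [0, 0, 0, -1, 0, 0, 0], [0, 0, 0, -1, 0, 0, 0], [0, 0, 0, -1, 0, 0, 0], [0, 0, 0, -1, 0, 0, 0]])

```text
time_s: 12.1
eef_pos: [0.6276, 0.0082, 0.184]
eef_rot: [-0.506, 0.506, -0.494, 0.494]
wrist_force: [0.5, -0.3, -3.7]
opening: 0.339
```

Emit:
step_arm(commands=[[0, 0, 0, -1, 0, 0, 0], [0, 0, 0, -0.8, 0, 0, 0], [0, 0, 0, 0, 0, 0, 0], [0, 0, 0, 0, 0, 0, 0]])

```text
time_s: 12.5
eef_pos: [0.6265, 0.0613, 0.1841]
eef_rot: [-0.506, 0.507, -0.494, 0.493]
wrist_force: [-0.1, -0.4, -2.9]
opening: 0.342
```

```bash
python3 - <<'E'
from h import *
o,R=tool(); print(o['wrist_force'],o['torque'],o['opening'],o['eef_pos'])
delta([.625,.0634,.185],Rdown(181.5)); snap('top','top7.png');snap('scene','scene7.png')
for n in ['top','scene']:
    P,im,d=cloud(n+'7.png',n); hsv=cv2.cvtColor(im,cv2.COLOR_BGR2HSV)
    e=o['eef_pos']
    m=(d>0)&(abs(P[...,0]-(e[0]-.078))<.035)&(abs(P[...,1]-e[1])<.035)&(P[...,2]>.25)&(P[...,2]<.35)&(hsv[...,2]<70)
    q=P[m]; h=np.median(q[:,2]) if len(q) else 0; q=q[abs(q[:,2]-h)<.006]
    if len(q): print(n,'pad',len(q),h,q.mean(0).round(4),[np.round(x,4) for x in cv2.minAreaRect(q[:,:2].astype(np.float32))])
    m=(d>0)&(abs(P[...,0]-.489)<.01)&(abs(P[...,1]-.063)<.03)&(P[...,2]>.214)&(P[...,2]<.228)
    q=P[m]; print(n,'strip top',len(q),np.percentile(q,[2,50,98],0).round(4))
a=cv2.imread('pics/top7.png'); b=cv2.imread('pics/scene7.png')
cv2.imwrite('pics/c7.png',np.hstack([cv2.resize(a[130:280,150:300],(400,400),interpolation=2),cv2.resize(b[100:260,200:360],(400,400),interpolation=2)]))
E
```

```text
[-0.1454862  -0.44318861 -2.86160205] [-0.03647669 -0.13749954  0.02912815] 0.34182733840621254 [0.62649915 0.06132975 0.18406642]
t 12.5 shift units [-0.07  -0.031 -0.048] turn [ 0.007 -0.003  0.004]
top pad 2 0.31922367654693434 [0.5573 0.0651 0.3192] [array([0.5573, 0.0651]), array([0.0023, 0.    ]), np.float64(-94.6095)]
top strip top 9 [[0.4809 0.0423 0.2145]
 [0.4857 0.0443 0.2182]
 [0.49   0.0448 0.2204]]
scene pad 77 0.32114021273542565 [0.5491 0.0617 0.3213] [array([0.5485, 0.0605]), array([0.0281, 0.0211]), np.float64(87.6072)]
scene strip top 59 [[0.4825 0.0432 0.2144]
 [0.489  0.063  0.2186]
 [0.4933 0.0846 0.2215]]
```

View pics/c7.png

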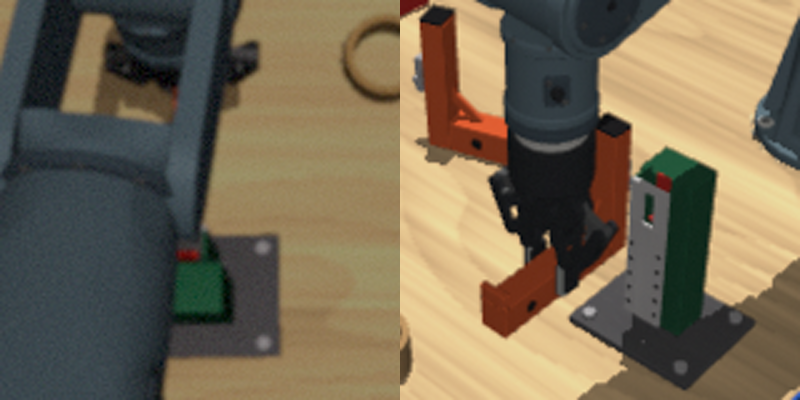

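Emit:
step_arm(commands=[[0, 0, 0, -0.08, 0, -0.62, 0], [0, 0, 0, 0, 0, -0.6, 0], [0, 0, 0, 0, 0.2, 0, 0], [0, 0, 0, 0, 0, 0, 0], [0, 0, 0, 0, 0, 0, 0]])

```text
time_s: 13.1
eef_pos: [0.5907, 0.0618, 0.1784]
eef_rot: [0.506, -0.506, 0.494, -0.494]
wrist_force: [1.0, -0.2, -3.6]
opening: 0.339
```

```bash
python3 - <<'E'
from h import *
o,R=tool(); print(o['wrist_force'],o['eef_pos'])
delta([.590,.0638,.1713],Rdown(181.5))
E
```

```text
[ 0.96282479 -0.24441939 -3.61097688] [0.59070453 0.06176618 0.17839132]
t 13.1 shift units [-0.068  0.236 -0.022] turn [-0.003 -0.029  0.001]
```

Emit:
step_arm(commands=[[0, 0, 0, -0.07, 0.1, 0, 0], [0, 0, 0, 0, 0.03, 0, 0], [0, 0, 0, 0, 0, 0, 0]])

```text
time_s: 13.4
eef_pos: [0.5901, 0.0647, 0.1742]
eef_rot: [-0.506, 0.506, -0.494, 0.494]
wrist_force: [0.9, -0.3, -3.7]
opening: 0.339
```

Emit:
step_arm(commands=[[0, 0, 0, 0, 0.05, 0, 0], [0, 0, 0, 0, 0, 0, 0]])

```text
time_s: 13.6
eef_pos: [0.59, 0.0647, 0.1728]
eef_rot: [-0.506, 0.506, -0.494, 0.494]
wrist_force: [-0.1, 0.9, -3.0]
opening: 0.337
```

Emit:
step_arm(commands=[[0, 0, 0, 0, 0.05, 0, 0], [0, 0, 0, 0, 0, 0, 0]])

```text
time_s: 13.8
eef_pos: [0.5901, 0.0646, 0.1717]
eef_rot: [0.506, -0.506, 0.494, -0.494]
wrist_force: [-0.6, 0.8, -2.1]
opening: 0.34
```

Emit:
step_arm(commands=[[0, 0, 0, 0, 0.05, 0, 0], [0, 0, 0, 0, 0, 0, 0]])

```text
time_s: 14.0
eef_pos: [0.5903, 0.0645, 0.1709]
eef_rot: [0.506, -0.506, 0.494, -0.494]
wrist_force: [-1.6, 0.4, 3.5]
opening: 0.338
```

Contact with the strip's top edge at TCP z ≈ 0.1716 (predicted 0.1713), so the slot's bottom edge lies at ≈ 0.169. Back off, go down to entry height.

Emit:
step_arm(commands=[[0, 0, 0, 0, -0.2, 0, 0], [0, 0, 0, 0, 0, 0.5, 0], [0, 0, 0, 0, 0, 0.5, 0], [0, 0, 0, 0, 0.5, 0, 0], [0, 0, 0, 0, 0.8, 0, 0], [0, 0, 0, 0, 0.45, 0, 0], [0, 0, 0, 0, 0, 0, 0], [0, 0, 0, 0, 0, 0, 0]])

```text
time_s: 14.8
eef_pos: [0.6196, 0.0654, 0.1232]
eef_rot: [-0.506, 0.506, -0.494, 0.494]
wrist_force: [0.4, -0.4, -3.2]
opening: 0.338
```

```bash
python3 - <<'E'
from h import *
for i in range(4):
    o,R=tool(); print(o['wrist_force'],o['eef_pos'])
delta([.598,.0637,.1233],Rdown(181.5))
im,d,c=snap('wrist','wrist8.png'); snap('scene','scene8.png'); b=cv2.imread('pics/scene8.png')
cv2.imwrite('pics/c8.png',cv2.resize(b[120:240,230:350],(600,600),interpolation=2))
E
```

```text
[ 0.37787284 -0.37953664 -3.17258654] [0.61956456 0.0653682  0.1232126 ]
[ 0.37787284 -0.37953664 -3.17258654] [0.61956456 0.0653682  0.1232126 ]
[ 0.37787284 -0.37953664 -3.17258654] [0.61956456 0.0653682  0.1232126 ]
[ 0.37787284 -0.37953664 -3.17258654] [0.61956456 0.0653682  0.1232126 ]
t 14.8 shift units [ 0.038 -0.002 -0.72 ] turn [ 0.01  -0.02  -0.001]
```

View pics/c8.png

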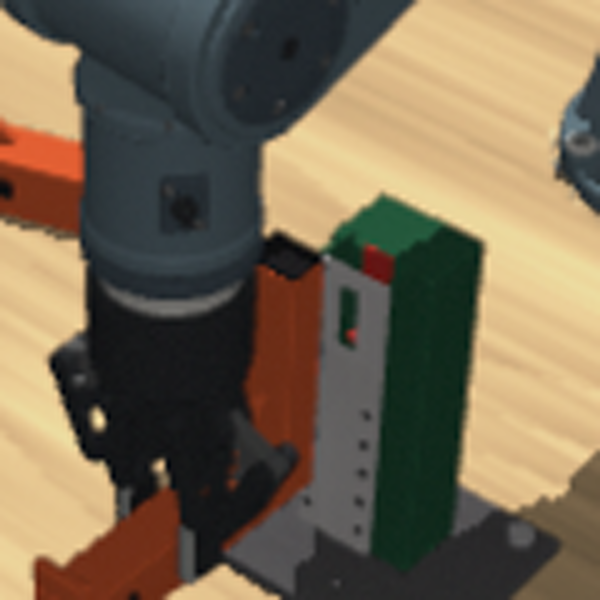

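View pics/wrist8.png

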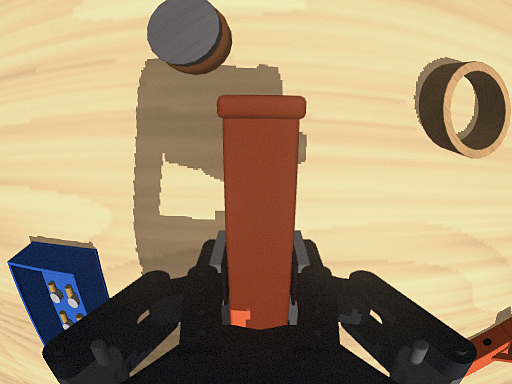

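Emit:
step_arm(commands=[[0, 0, 0, 0.045, 0, -0.4, 0], [0, 0, 0, 0, 0, -0.3, 0], [0, 0, 0, 0, 0, 0, 0]])

```text
time_s: 15.2
eef_pos: [0.5984, 0.0636, 0.1243]
eef_rot: [0.506, -0.506, 0.494, -0.494]
wrist_force: [-0.8, 0.5, -3.8]
opening: 0.341
```

Emit:
step_arm(commands=[[0, 0, 0, 0, 0, -0.1, 0], [0, 0, 0, 0, 0, -0.05, 0], [0, 0, 0, 0, 0, 0, 0]])

```text
time_s: 15.5
eef_pos: [0.5947, 0.0634, 0.1237]
eef_rot: [0.506, -0.506, 0.494, -0.494]
wrist_force: [0.1, 1.0, -3.6]
opening: 0.337
```

Emit:
step_arm(commands=[[0, 0, 0, 0, 0, -0.08, 0], [0, 0, 0, 0, 0, 0, 0]])

```text
time_s: 15.7
eef_pos: [0.592, 0.0633, 0.1235]
eef_rot: [-0.506, 0.506, -0.494, 0.494]
wrist_force: [0.3, 1.1, -3.8]
opening: 0.343
```

Emit:
step_arm(commands=[[0, 0, 0, 0, 0, -0.08, 0], [0, 0, 0, 0, 0, 0, 0]])

```text
time_s: 15.9
eef_pos: [0.5895, 0.0633, 0.1235]
eef_rot: [-0.506, 0.506, -0.494, 0.494]
wrist_force: [0.3, -0.7, -3.1]
opening: 0.341
```

Emit:
step_arm(commands=[[0, 0, 0, 0, 0, -0.1, 0], [0, 0, 0, 0, 0, 0, 0]])

```text
time_s: 16.1
eef_pos: [0.5864, 0.0632, 0.1235]
eef_rot: [-0.506, 0.506, -0.494, 0.494]
wrist_force: [0.3, -0.8, -3.3]
opening: 0.341
```

Emit:
step_arm(commands=[[0, 0, 0, 0, 0, -0.1, 0], [0, 0, 0, 0, 0, 0, 0]])

```text
time_s: 16.3
eef_pos: [0.5834, 0.0631, 0.1235]
eef_rot: [-0.506, 0.506, -0.494, 0.494]
wrist_force: [-0.4, -0.0, -3.2]
opening: 0.339
```

The lip has passed 12 mm beyond the strip's face without contact: it is in the slot. Now go flush.

Emit:
step_arm(commands=[[0, 0, 0, 0, 0, -0.06, 0], [0, 0, 0, 0, 0, 0, 0]])

```text
time_s: 16.5
eef_pos: [0.5827, 0.063, 0.124]
eef_rot: [0.506, -0.506, 0.493, -0.494]
wrist_force: [4.0, 0.4, -4.2]
opening: 0.341
```

Emit:
step_arm(commands=[[0, 0, 0, 0, 0, -0.05, 0], [0, 0, 0, 0, 0, 0, 0]])

```text
time_s: 16.7
eef_pos: [0.5828, 0.0629, 0.1246]
eef_rot: [0.507, -0.505, 0.493, -0.495]
wrist_force: [8.2, 0.5, -4.9]
opening: 0.338
```

Emit:
step_arm(commands=[[0, 0, 0, 0, 0, -0.05, 0], [0, 0, 0, 0, 0, 0, 0]])

```text
time_s: 16.9
eef_pos: [0.5828, 0.0627, 0.1253]
eef_rot: [0.508, -0.504, 0.492, -0.496]
wrist_force: [12.9, 1.4, -5.7]
opening: 0.338
```

Emit:
step_arm(commands=[[0, 0, 0, 0, 0, 0.11, 0], [0, 0, 0, 0, 0.1, 0, 0], [0, 0, 0, 0, 0.1, 0, 0], [0, 0, 0, 0, 0, 0, 0]])

```text
time_s: 17.3
eef_pos: [0.5826, 0.063, 0.1172]
eef_rot: [0.506, -0.506, 0.494, -0.494]
wrist_force: [4.5, 0.6, -3.7]
opening: 0.339
```

```bash
python3 - <<'E'
from h import *
o,R=tool(); print(o['wrist_force'],o['torque'],o['eef_pos']); delta(o['eef_pos'],Rdown(181.5))
E
```

```text
[ 4.513905    0.59317274 -3.72084401] [ 0.02069697 -0.77882932  0.10336182] [0.5826493  0.06303627 0.11715501]
t 17.3 shift units [0. 0. 0.] turn [-0.009 -0.02  -0.   ]
```

Emit:
step_arm(commands=[[0, 0, 0, 0, 0.1, 0.04, 0], [0, 0, 0, 0, 0.04, 0, 0], [0, 0, 0, 0, 0, 0, 0]])

```text
time_s: 17.6
eef_pos: [0.5827, 0.0632, 0.1126]
eef_rot: [-0.506, 0.506, -0.494, 0.493]
wrist_force: [-0.1, 0.2, -3.4]
opening: 0.339
```

Emit:
step_arm(commands=[[0, 0, 0, 0, 0.05, 0, 0], [0, 0, 0, 0, 0, 0, 0]])

```text
time_s: 17.8
eef_pos: [0.583, 0.0631, 0.1115]
eef_rot: [-0.506, 0.506, -0.494, 0.494]
wrist_force: [0.0, -0.5, -3.3]
opening: 0.34
```

Emit:
step_arm(commands=[[0, 0, 0, 0, 0.05, 0, 0], [0, 0, 0, 0, 0, 0, 0]])

```text
time_s: 18.0
eef_pos: [0.5834, 0.0631, 0.1102]
eef_rot: [-0.506, 0.506, -0.494, 0.494]
wrist_force: [0.7, -0.4, -3.7]
opening: 0.335
```

Emit:
step_arm(commands=[[0, 0, 0, 0, 0.05, -0.03, 0], [0, 0, 0, 0, 0, 0, 0]])

```text
time_s: 18.2
eef_pos: [0.5834, 0.063, 0.1094]
eef_rot: [0.506, -0.505, 0.493, -0.495]
wrist_force: [2.7, 1.3, -0.8]
opening: 0.342
```

Emit:
step_arm(commands=[[0, 0, 0, 0, 0.05, 0, 0], [0, 0, 0, 0, 0, 0, 0]])

```text
time_s: 18.4
eef_pos: [0.5837, 0.063, 0.108]
eef_rot: [0.507, -0.505, 0.493, -0.495]
wrist_force: [5.3, 1.0, 0.1]
opening: 0.343
```

Emit:
step_arm(commands=[[0, 0, 0, 0, 0.05, 0, 0], [0, 0, 0, 0, 0, 0, 0]])

```text
time_s: 18.6
eef_pos: [0.584, 0.0629, 0.1067]
eef_rot: [0.507, -0.505, 0.493, -0.495]
wrist_force: [6.3, -0.0, 0.8]
opening: 0.339
```

Catch contact felt at TCP z≈0.110. Release here and then press on the head's top.

Emit:
step_arm(commands=[[0, 0, 0, 0, -0.03, 0, 0.3], [0, 0, 0, 0, 0, 0, 0.6], [0, 0, 0, 0, 0, 0, 0.8], [0, 0, 0, 0, 0, 0, 0.9], [0, 0, 0, 0, 0, 0, 0.9], [0, 0, 0, 0, 0, 0, 0.9]])

```text
time_s: 19.2
eef_pos: [0.5823, 0.0631, 0.1066]
eef_rot: [-0.506, 0.506, -0.494, 0.494]
wrist_force: [-0.3, -0.4, -0.2]
opening: 0.902
```

```bash
python3 - <<'E'
from h import *
o,R=tool(); print(o['wrist_force'],o['torque'],o['eef_pos'],o['opening'])
im,d,c=snap('wrist','wrist9.png'); snap('scene','scene9.png'); b=cv2.imread('pics/scene9.png')
cv2.imwrite('pics/c9.png',np.hstack([cv2.resize(b[130:240,240:350],(440,440),interpolation=2),cv2.resize(im,(352,440))[:, :352]]))
E
```

```text
[-0.25621375 -0.38971535 -0.19120187] [ 0.03228883 -0.00664026  0.00527114] [0.58234559 0.0631055  0.10661504] 0.902454153163123
```

View pics/c9.png

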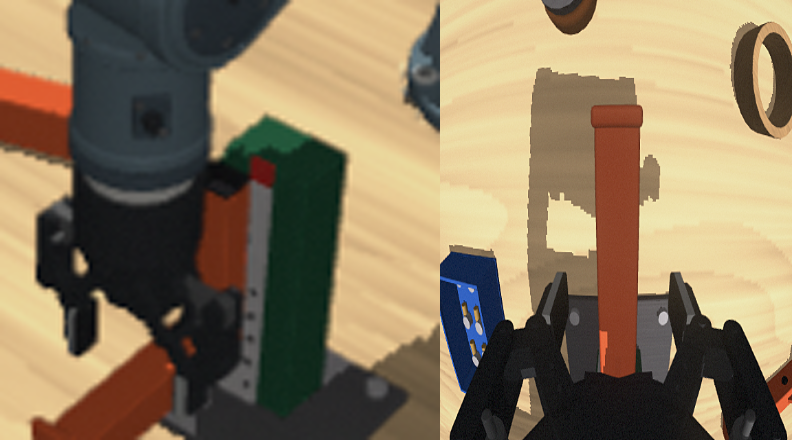

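Emit:
step_arm(commands=[[0, 0, 0, 0, -0.5, 0, 0.9], [0, 0, 0, 0, -1, 0, 0.9], [0, 0, 0, 0, -1, 0, 0.9], [0, 0, 0, 0, -1, 0, 0.9], [0, 0, 0, 0, -1, 0, 0.9], [0, 0, 0, 0, -1, 0, 0.9], [0, 0, 0, 0, -1, 0, 0.9], [0, 0, 0, 0, 0, 0, 0], [0, 0, 0, 0, 0, 0, 0]])

```text
time_s: 20.2
eef_pos: [0.5829, 0.0631, 0.3034]
eef_rot: [0.507, -0.505, 0.493, -0.495]
wrist_force: [-0.1, 0.4, -0.4]
opening: 0.576
```

```bash
python3 - <<'E'
from h import *
o,R=tool(); print(o['wrist_force'],o['eef_pos'],o['opening'])
im,d,c=snap('wrist','wrist10.png'); snap('scene','scene10.png')
P,im,d=cloud('scene10.png','scene'); hsv=cv2.cvtColor(im,cv2.COLOR_BGR2HSV)
m=(d>0)&(abs(P[...,0]-.503)<.03)&(abs(P[...,1]-.063)<.035)&(P[...,2]>.228)&(P[...,2]<.27)&(hsv[...,2]<75)
q=P[m]; h=np.median(q[:,2]); print(len(q),np.percentile(q[:,2],[10,50,90]),q.mean(0)); print([np.round(x,4) for x in cv2.minAreaRect(q[:,:2].astype(np.float32))])
b=im; cv2.imwrite('pics/c10.png',np.hstack([cv2.resize(b[130:240,240:350],(400,400),interpolation=2),cv2.resize(cv2.imread('pics/wrist10.png')[130:384,132:386],(400,400))]))
delta([.5033,.0634,.275],Rdown(181.5))
E
```

```text
[-0.14705022  0.37944724 -0.44111049] [0.58291668 0.06307369 0.30344223] 0.5756904559610712
80 [0.22880349 0.23031911 0.23269373] [0.50819843 0.06309545 0.23059132]
[array([0.5073, 0.0631]), array([0.0291, 0.0284]), np.float64(7.8167)]
t 20.3 shift units [-0.072  0.869 -2.619] turn [ 0.016 -0.02  -0.002]
```

View pics/c10.png

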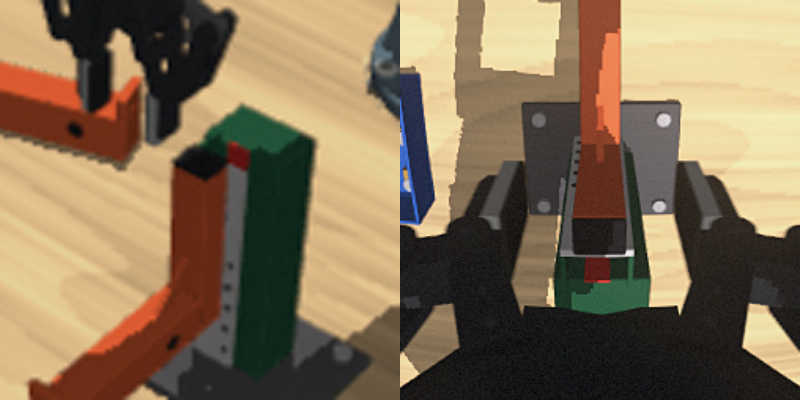

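```bash
python3 - <<'E'
from h import *
for n,f in [('wrist','wrist10.png'),('scene','scene10.png')]:
    P,im,d=cloud(f,n); hsv=cv2.cvtColor(im,cv2.COLOR_BGR2HSV)
    m=(d>0)&(abs(P[...,0]-.507)<.03)&(abs(P[...,1]-.063)<.02)&(P[...,2]>.20)&(P[...,2]<.28)
    mm=m&(hsv[...,2]<60)&(hsv[...,1]<120); q=P[mm]
    print(n,len(q),np.histogram(q[:,2],np.arange(.2,.28,.005))); q=q[q[:,2]>.222]; print(q.mean(0),[np.round(x,4) for x in cv2.minAreaRect(q[:,:2].astype(np.float32))])
    A=np.c_[q[:,0],q[:,1],np.ones(len(q))]; print('plane',np.linalg.lstsq(A,q[:,2],rcond=None)[0])
    o=P[(d>0)&(hsv[...,0]<14)&(hsv[...,1]>150)&(abs(P[...,1]-.063)<.03)&(P[...,0]>.5)&(P[...,0]<.70)&(P[...,2]>.03)]
    for a in np.arange(.50,.69,.02):
        s=o[abs(o[:,0]-a)<.01]; 
        if len(s): print(round(a,2),len(s),np.percentile(s[:,2],[2,90]).round(4),end=' | ')
    print()
E
```

```text
wrist 774 (array([  0,   0,   0,   8,   0, 248, 518,   0,   0,   0,   0,   0,   0,
         0,   0,   0]), array([0.2  , 0.205, 0.21 , 0.215, 0.22 , 0.225, 0.23 , 0.235, 0.24 ,
       0.245, 0.25 , 0.255, 0.26 , 0.265, 0.27 , 0.275, 0.28 ]))
[0.50942607 0.06266556 0.23029152] [array([0.5084, 0.0627]), array([0.0245, 0.03  ]), np.float64(2.6271)]
plane [-0.04430858  0.00099255  0.25280127]
0.52 1563 [0.119  0.2195] | 0.54 441 [0.1179 0.1306] | 0.56 418 [0.117  0.1197] | 0.58 454 [0.1165 0.119 ] | 0.6 462 [0.1159 0.1185] | 0.62 461 [0.1152 0.1177] | 0.64 480 [0.1143 0.117 ] | 0.66 310 [0.1142 0.132 ] | 
scene 75 (array([ 0,  0,  0,  1,  0, 28, 46,  0,  0,  0,  0,  0,  0,  0,  0,  0]), array([0.2  , 0.205, 0.21 , 0.215, 0.22 , 0.225, 0.23 , 0.235, 0.24 ,
       0.245, 0.25 , 0.255, 0.26 , 0.265, 0.27 , 0.275, 0.28 ]))
[0.50863487 0.06293387 0.23057681] [array([0.5078, 0.0631]), array([0.0286, 0.0282]), np.float64(9.5535)]
plane [0.0385397  0.02533934 0.20937947]
0.5 97 [0.096  0.2121] | 0.52 433 [0.0973 0.2158] | 0.54 120 [0.0908 0.1283] | 0.56 106 [0.0897 0.1207] | 0.58 123 [0.0895 0.1207] | 0.6 114 [0.089  0.1192] | 0.62 118 [0.0879 0.1187] | 0.64 98 [0.088 0.118] | 0.66 176 [0.0864 0.1313] |
```

The pictures show the bracket hanging in the slot, but its pad is already at z≈0.230 (locked height expected ≈0.231) with about 2° droop: it slid on when released. I still press the head's top gently to verify that it has bottomed and is locked.

Emit:
step_arm(commands=[[0, 0, 0, 0, 0, 0, 0], [0, 0, 0, 0, 0, -0.9, 0], [0, 0, 0, 0, 0, -0.9, 0], [0, 0, 0, 0, 0, -0.73, 0], [0, 0, 0, 0, 0.9, 0, 0], [0, 0, 0, 0, 0.9, 0, 0], [0, 0, 0, 0, 0, 0, 0], [0, 0, 0, 0, 0, 0, 0]])

```text
time_s: 21.1
eef_pos: [0.5063, 0.0613, 0.2473]
eef_rot: [-0.505, 0.506, -0.495, 0.493]
wrist_force: [0.3, -0.2, 0.3]
opening: 0.001
```

```bash
python3 - <<'E'
from h import *
o,R=tool(); print(o['wrist_force'],o['eef_pos'],o['opening'])
delta([.506,.063,.2303],Rdown(181.5))
E
```

```text
[ 0.29586166 -0.15730598  0.2914413 ] [0.50626533 0.06127119 0.24732527] 0.0010542137789876938
t 21.1 shift units [-0.058  0.568 -0.006] turn [ 0.021 -0.02  -0.003]
```

Emit:
step_arm(commands=[[0, 0, 0, -0.05, 0.3, 0, 0], [0, 0, 0, 0, 0.15, 0, 0], [0, 0, 0, 0, 0, 0, 0]])

```text
time_s: 21.4
eef_pos: [0.5065, 0.0628, 0.2339]
eef_rot: [-0.506, 0.506, -0.494, 0.494]
wrist_force: [-1.0, 0.0, -0.3]
opening: 0.005
```

Emit:
step_arm(commands=[[0, 0, 0, 0, 0.1, 0, 0], [0, 0, 0, 0, 0, 0, 0]])

```text
time_s: 21.6
eef_pos: [0.5071, 0.0627, 0.2316]
eef_rot: [0.506, -0.506, 0.494, -0.494]
wrist_force: [0.4, -0.9, 1.1]
opening: 0.003
```

Emit:
step_arm(commands=[[0, 0, 0, 0, 0.06, 0, 0], [0, 0, 0, 0, 0, 0, 0]])

```text
time_s: 21.8
eef_pos: [0.5074, 0.0627, 0.2313]
eef_rot: [0.506, -0.506, 0.493, -0.495]
wrist_force: [-2.3, 0.1, 8.2]
opening: 0.0
```

Emit:
step_arm(commands=[[0, 0, 0, 0, 0.05, 0, 0], [0, 0, 0, 0, 0, 0, 0]])

```text
time_s: 22.0
eef_pos: [0.5077, 0.0626, 0.2311]
eef_rot: [0.507, -0.505, 0.493, -0.495]
wrist_force: [-5.9, 0.2, 16.8]
opening: 0.002
```

Hard stop at z≈0.2313 (8→17 N within 0.2 mm): bottomed. Release the load and look.

Emit:
step_arm(commands=[[0, 0, 0, 0, -0.2, 0, 0], [0, 0, 0, 0, -0.8, 0, 0], [0, 0, 0, 0, -1, 0, 0], [0, 0, 0, 0, -1, 1, 0], [0, 0, 0, 0, 0, 1, 0], [0, 0, 0, 0, 0, 1, 0], [0, 0, 0, 0, 0, 0, 0.5], [0, 0, 0, 0, 0, 0, 0.9]])

```text
time_s: 22.8
eef_pos: [0.5964, 0.0649, 0.317]
eef_rot: [-0.506, 0.506, -0.495, 0.493]
wrist_force: [-0.1, 0.4, -1.0]
opening: 0.333
```

```bash
cat > m.py <<'E'
from h import *
import sys
k=sys.argv[1]
o,R=tool(); print(o['time_s'],o['wrist_force'],o['eef_pos'],o['opening'])
snap('wrist','wrist%s.png'%k); snap('scene','scene%s.png'%k)
for n in ['wrist','scene']:
    P,im,d=cloud(n+k+'.png',n); hsv=cv2.cvtColor(im,cv2.COLOR_BGR2HSV)
    q=P[(d>0)&(abs(P[...,0]-.507)<.03)&(abs(P[...,1]-.063)<.02)&(P[...,2]>.222)&(P[...,2]<.28)&(hsv[...,2]<60)&(hsv[...,1]<120)]
    print(n,len(q),q.mean(0),[np.round(x,4) for x in cv2.minAreaRect(q[:,:2].astype(np.float32))])
    o=P[(d>0)&(hsv[...,0]<14)&(hsv[...,1]>150)&(abs(P[...,1]-.063)<.009)&(P[...,0]>.545)&(P[...,0]<.66)&(P[...,2]>.105)&(P[...,2]<.125)]
    f=np.polyfit(o[:,0],o[:,2],1); print(' arm slope',f[0],'z at .58',np.polyval(f,.58))
    h=P[(d>0)&(hsv[...,0]<14)&(hsv[...,1]>150)&(abs(P[...,1]-.063)<.013)&(abs(P[...,0]-.52)<.02)&(P[...,2]>.165)&(P[...,2]<.225)]
    if len(h)>20: f=np.polyfit(h[:,2],h[:,0],1); print(' head front slope',f[0],'x at .2',np.polyval(f,.2))
    r=P[(d>0)&((hsv[...,0]<8)|(hsv[...,0]>172))&(hsv[...,1]>170)&(abs(P[...,1]-.063)<.012)&(P[...,0]<.48)&(P[...,0]>.44)&(P[...,2]>.19)&(P[...,2]<.23)]
    if len(r): print(' catch',len(r),np.percentile(r,[5,50,95],0).round(4).tolist())
b=cv2.imread('pics/scene%s.png'%k); a=cv2.imread('pics/wrist%s.png'%k)
cv2.imwrite('pics/c%s.png'%k,np.hstack([cv2.resize(b[130:240,240:350],(400,400),interpolation=2),cv2.resize(a[210:340,195:325],(400,400),interpolation=2)]))
E
python3 m.py 11
```

```text
22.8 [-0.08619995  0.43633841 -1.03196679] [0.59635385 0.06488283 0.31698829] 0.3331139933625509
wrist 648 [0.50900699 0.06256999 0.23036044] [array([0.5087, 0.0626]), array([0.024, 0.03 ]), np.float64(1.574)]
 arm slope -0.03419278423011829 z at .58 0.11814243215698952
 head front slope 0.030503970523805615 x at .2 0.5190267736042672
 catch 202 [[0.4662, 0.056, 0.1965], [0.4674, 0.0633, 0.2083], [0.4683, 0.0699, 0.2187]]
scene 74 [0.50831943 0.06296869 0.23049247] [array([0.5079, 0.0622]), array([0.0226, 0.0286]), np.float64(3.4095)]
 arm slope -0.028084908727194102 z at .58 0.11833128370032685
 head front slope 0.04060719793075275 x at .2 0.5161829460214257
 catch 31 [[0.4637, 0.0541, 0.2036], [0.4655, 0.0605, 0.2112], [0.4679, 0.0686, 0.2176]]
```

View pics/c11.png

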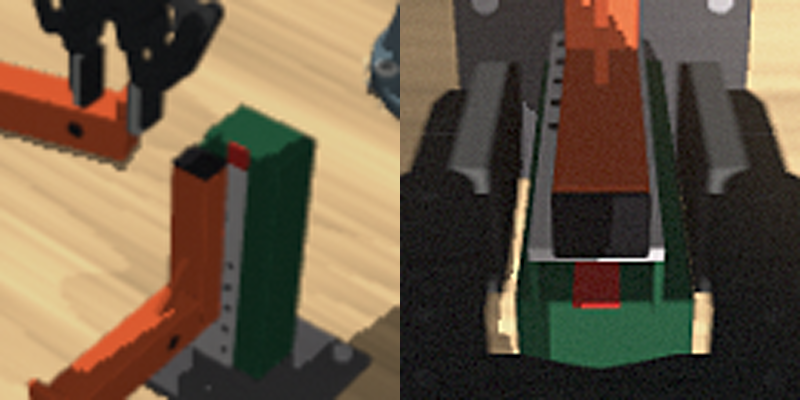

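The catch stands sprung out (face at x≈0.467 as when free), pad at 0.2304, catch visible in crop at (597,283); the bracket droops ~1.8° with the play in the hook. I push the head flush gently with shut fingers and check the lock.

Emit:
step_arm(commands=[[0, 0, 0, 0.06, 0, -0.5, 0], [0, 0, 0, 0, 0, -0.9, 0], [0, 0, 0, 0, 0, 0, 0], [0, 0, 0, 0, 0, 0.1, 0], [0, 0, 0, 0, 1, 0, 0], [0, 0, 0, 0, 1, 0, 0], [0, 0, 0, 0, 1, 0, 0], [0, 0, 0, 0, 1, 0, 0], [0, 0, 0, 0, 0, 0, 0]])

```text
time_s: 23.8
eef_pos: [0.5553, 0.0624, 0.1935]
eef_rot: [-0.504, 0.508, -0.496, 0.492]
wrist_force: [-0.3, -0.2, -0.4]
opening: -0.001
```

Emit:
step_arm(commands=[[0, 0, 0, 0, 0, -0.25, 0], [0, 0, 0, 0, 0, -0.1, 0], [0, 0, 0, 0, 0, 0, 0]])

```text
time_s: 24.1
eef_pos: [0.548, 0.0619, 0.2001]
eef_rot: [0.507, -0.505, 0.493, -0.495]
wrist_force: [0.2, -0.7, 0.4]
opening: -0.004
```

Emit:
step_arm(commands=[[0, 0, 0, 0, 0, -0.1, 0], [0, 0, 0, 0, 0, 0, 0]])

```text
time_s: 24.3
eef_pos: [0.5444, 0.0618, 0.1989]
eef_rot: [0.506, -0.506, 0.494, -0.494]
wrist_force: [-0.4, 0.0, -0.7]
opening: 0.001
```

Emit:
step_arm(commands=[[0, 0, 0, 0, 0, -0.2, 0], [0, 0, 0, 0, 0, -0.1, 0], [0, 0, 0, 0, 0, 0, 0]])

```text
time_s: 24.6
eef_pos: [0.5347, 0.0617, 0.1979]
eef_rot: [-0.506, 0.506, -0.494, 0.494]
wrist_force: [-0.1, -0.4, -0.2]
opening: -0.0
```

Emit:
step_arm(commands=[[0, 0, 0, 0, 0, -0.1, 0], [0, 0, 0, 0, 0, 0, 0]])

```text
time_s: 24.8
eef_pos: [0.5319, 0.0616, 0.1979]
eef_rot: [-0.506, 0.506, -0.494, 0.494]
wrist_force: [0.2, -0.3, 0.2]
opening: 0.004
```

Emit:
step_arm(commands=[[0, 0, 0, 0, 0, -0.06, 0], [0, 0, 0, 0, 0, 0, 0]])

```text
time_s: 25.0
eef_pos: [0.5304, 0.0615, 0.198]
eef_rot: [0.506, -0.506, 0.494, -0.494]
wrist_force: [0.0, 0.0, -0.2]
opening: -0.004
```

Emit:
step_arm(commands=[[0, 0, 0, 0, 0, -0.06, 0], [0, 0, 0, 0, 0, 0, 0]])

```text
time_s: 25.2
eef_pos: [0.5288, 0.0614, 0.1982]
eef_rot: [0.506, -0.506, 0.494, -0.494]
wrist_force: [1.3, 0.0, -0.1]
opening: -0.003
```

Emit:
step_arm(commands=[[0, 0, 0, 0, 0, -0.06, 0], [0, 0, 0, 0, 0, 0, 0]])

```text
time_s: 25.4
eef_pos: [0.5268, 0.0614, 0.1981]
eef_rot: [0.506, -0.506, 0.494, -0.494]
wrist_force: [1.4, 0.4, 0.7]
opening: -0.0
```

Emit:
step_arm(commands=[[0, 0, 0, 0, 0, -0.06, 0], [0, 0, 0, 0, 0, 0, 0]])

```text
time_s: 25.6
eef_pos: [0.5259, 0.0614, 0.1983]
eef_rot: [0.507, -0.505, 0.493, -0.495]
wrist_force: [5.1, -0.8, -0.2]
opening: 0.001
```

Emit:
step_arm(commands=[[0, 0, 0, 0, 0, -0.06, 0], [0, 0, 0, 0, 0, 0, 0]])

```text
time_s: 25.8
eef_pos: [0.5259, 0.0613, 0.1987]
eef_rot: [0.508, -0.504, 0.492, -0.496]
wrist_force: [12.2, 0.1, -5.1]
opening: 0.001
```

Emit:
step_arm(commands=[[0, 0, 0, 0, 0, 0.15, 0], [0, 0, 0, 0, 0, 0.3, 0], [0, 0, 0, 0, 0, 0.8, 0], [0, 0, 0, 0, -0.5, 0.8, 0.5], [0, 0, 0, 0, -1, 0, 0.9], [0, 0, 0, 0, -1, 0, 0.9], [0, 0, 0, 0, -1, 0, 0.9], [0, 0, 0, 0, 0, 0, 0.9], [0, 0, 0, 0, 0, 0, 0.9]])

```text
time_s: 26.7
eef_pos: [0.585, 0.0628, 0.3033]
eef_rot: [0.506, -0.506, 0.494, -0.494]
wrist_force: [1.2, -0.2, -0.9]
opening: 0.899
```

```bash
python3 m.py 12
```

```text
26.7 [ 1.23922154 -0.235612   -0.86497132] [0.58495982 0.06283358 0.30327622] 0.8991155475861552
wrist 730 [0.50948891 0.06267127 0.23029108] [array([0.5088, 0.0628]), array([0.0237, 0.0294]), np.float64(1.7075)]
 arm slope -0.034363930169702746 z at .58 0.11810371312215348
 head front slope 0.032263048443897005 x at .2 0.5190780282098677
 catch 202 [[0.4664, 0.0564, 0.1965], [0.4674, 0.0634, 0.2086], [0.4683, 0.0703, 0.2183]]
scene 77 [0.50898183 0.06291993 0.2307443 ] [array([0.5091, 0.0623]), array([0.0234, 0.0277]), np.float64(2.8709)]
 arm slope -0.040989945014714556 z at .58 0.11852605925316795
 head front slope 0.04561708763136433 x at .2 0.5167803465768561
 catch 31 [[0.4632, 0.0548, 0.2026], [0.4661, 0.0632, 0.2115], [0.4681, 0.0693, 0.2185]]
```

View pics/c12.png

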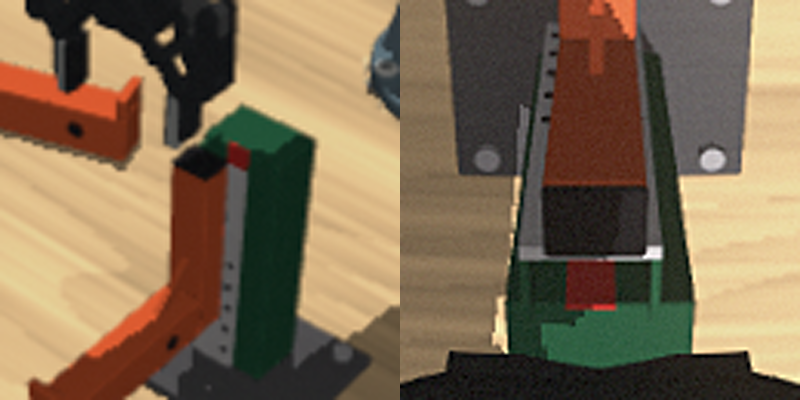

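It droops back by the hook's own play once untouched, catch still sprung out. One gentle tug on the arm will prove the lock.

Emit:
step_arm(commands=[[0, 0, 0, 0, 1, 0, 0.9], [0, 0, 0, 0, 1, 0, 0.9], [0, 0, 0, 0, 1, 0, 0.9], [0, 0, 0, 0, 1, 0, 0.9], [0, 0, 0, 0, 1, 0, 0.9], [0, 0, 0, 0, 1, 0, 0.9], [0, 0, 0, 0, 0.8, 0, 0.9], [0, 0, 0, 0, 0, 0, 0.9]])

```text
time_s: 27.6
eef_pos: [0.5803, 0.0631, 0.0935]
eef_rot: [-0.504, 0.508, -0.497, 0.491]
wrist_force: [-0.5, -0.4, 0.3]
opening: 0.896
```

Emit:
step_arm(commands=[[0, 0, 0, 0, 0, 0, 0], [0, 0, 0, 0, 0, 0, 0], [0, 0, 0, 0, 0, 0, 0], [0, 0, 0, 0, 0, 0, 0], [0, 0, 0, 0, 0, 0, 0], [0, 0, 0, 0, 0, 0, 0]])

```text
time_s: 28.2
eef_pos: [0.5857, 0.0628, 0.1006]
eef_rot: [0.507, -0.505, 0.493, -0.495]
wrist_force: [-1.4, 0.7, 5.9]
opening: 0.335
```

Emit:
step_arm(commands=[[0, 0, 0, 0, -0.07, 0, 0], [0, 0, 0, 0, 0, 0, 0]])

```text
time_s: 28.4
eef_pos: [0.5856, 0.0627, 0.1016]
eef_rot: [0.507, -0.505, 0.493, -0.495]
wrist_force: [4.4, 0.2, -2.9]
opening: 0.335
```

Emit:
step_arm(commands=[[0, 0, 0, 0, -0.06, 0, 0], [0, 0, 0, 0, 0, 0, 0]])

```text
time_s: 28.6
eef_pos: [0.5856, 0.0627, 0.1031]
eef_rot: [0.506, -0.505, 0.493, -0.495]
wrist_force: [5.4, 0.2, -3.8]
opening: 0.333
```

Emit:
step_arm(commands=[[0, 0, 0, 0, -0.06, 0, 0], [0, 0, 0, 0, 0, 0, 0]])

```text
time_s: 28.8
eef_pos: [0.5856, 0.0627, 0.1049]
eef_rot: [0.506, -0.506, 0.493, -0.494]
wrist_force: [5.6, 0.7, -3.7]
opening: 0.331
```

Emit:
step_arm(commands=[[0, 0, 0, 0, -0.05, 0.03, 0], [0, 0, 0, 0, 0, 0, 0]])

```text
time_s: 29.0
eef_pos: [0.5856, 0.0628, 0.1061]
eef_rot: [-0.506, 0.506, -0.494, 0.494]
wrist_force: [3.7, 0.0, -3.6]
opening: 0.336
```

```bash
python3 m.py 13
```

```text
29.0 [ 3.74302437  0.03140289 -3.63138337] [0.58564685 0.06278994 0.10609716] 0.33648145666626833
wrist 0 [nan nan nan] [array([0., 0.]), array([0., 0.]), np.float64(0.0)]
 arm slope -0.028154095532921763 z at .58 0.12316412033980995
scene 64 [0.5078103  0.06421937 0.23567662] [array([0.5071, 0.064 ]), array([0.0259, 0.0231]), np.float64(73.8236)]
 arm slope -0.07962237578558996 z at .58 0.12470248769283264
 head front slope 0.0126449921277288 x at .2 0.5146600478816156
 catch 32 [[0.4646, 0.0549, 0.2028], [0.4665, 0.0624, 0.211], [0.4691, 0.0687, 0.2208]]m.py:9: RuntimeWarning: Mean of empty slice.
  print(n,len(q),q.mean(0),[np.round(x,4) for x in cv2.minAreaRect(q[:,:2].astype(np.float32))])
  ret = um.true_divide(
```

View pics/c13.png

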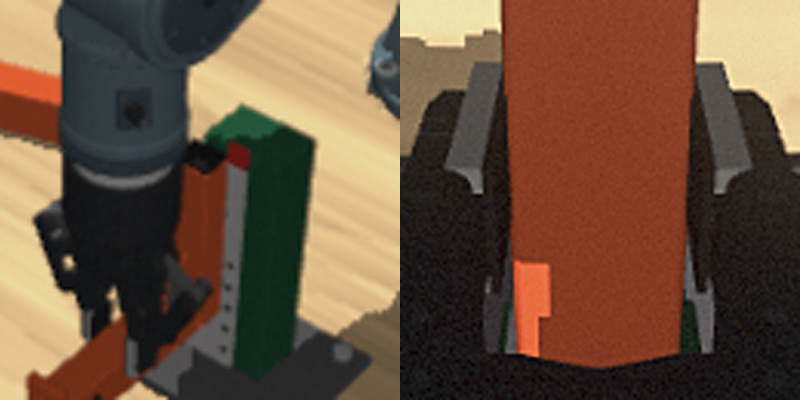

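Emit:
step_arm(commands=[[0, 0, 0, 0, -0.04, 0, 0], [0, 0, 0, 0, 0, 0, 0]])

```text
time_s: 29.3
eef_pos: [0.5856, 0.0629, 0.1074]
eef_rot: [0.506, -0.506, 0.494, -0.494]
wrist_force: [4.3, 0.0, -3.2]
opening: 0.331
```

Emit:
step_arm(commands=[[0, 0, 0, 0, -0.04, 0, 0], [0, 0, 0, 0, 0, 0, 0]])

```text
time_s: 29.5
eef_pos: [0.5856, 0.0628, 0.1083]
eef_rot: [0.506, -0.506, 0.494, -0.494]
wrist_force: [5.7, -0.2, -6.1]
opening: 0.335
```

Emit:
step_arm(commands=[[0, 0, 0, 0, -0.04, 0, 0], [0, 0, 0, 0, 0, 0, 0]])

```text
time_s: 29.7
eef_pos: [0.5857, 0.0627, 0.1094]
eef_rot: [-0.506, 0.506, -0.494, 0.494]
wrist_force: [5.5, -0.5, -8.3]
opening: 0.331
```

The tug met rising resistance (−3.5 → −8 N) after ~5 mm play: the catch holds the hook. Lower back home, release and press the top once more.

Emit:
step_arm(commands=[[0, 0, 0, 0, 0.1, 0, 0], [0, 0, 0, 0, 0.1, 0, 0], [0, 0, 0, 0, 0.08, 0, 0], [0, 0, 0, 0, 0, 0, 0]])

```text
time_s: 30.1
eef_pos: [0.5855, 0.0629, 0.1014]
eef_rot: [-0.506, 0.506, -0.494, 0.494]
wrist_force: [2.7, 0.4, -0.7]
opening: 0.337
```

Emit:
step_arm(commands=[[0, 0, 0, 0, 0.06, 0, 0], [0, 0, 0, 0, 0, 0, 0]])

```text
time_s: 30.3
eef_pos: [0.5856, 0.0629, 0.1006]
eef_rot: [-0.506, 0.506, -0.494, 0.494]
wrist_force: [-1.0, 0.7, 5.7]
opening: 0.339
```

```bash
python3 m.py 14 2>/dev/null
```

```text
30.3 [-0.95346005  0.68673366  5.74381378] [0.58555107 0.06288184 0.10062394] 0.3393261361993868
wrist 0 [nan nan nan] [array([0., 0.]), array([0., 0.]), np.float64(0.0)]
 arm slope -0.03466272087387282 z at .58 0.11781090071260397
scene 67 [0.50826851 0.06448443 0.23043619] [array([0.5082, 0.0633]), array([0.0268, 0.0247]), np.float64(1.348)]
 arm slope -0.026521553665217818 z at .58 0.11815784138622833
 head front slope 0.014535287874303263 x at .2 0.515595434092035
 catch 32 [[0.4647, 0.0553, 0.2039], [0.4666, 0.0619, 0.2115], [0.4688, 0.0695, 0.2186]]
```

Emit:
step_arm(commands=[[0, 0, 0, 0, -0.06, 0, 0.35], [0, 0, 0, 0, 0, 0, 0.6], [0, 0, 0, 0, 0, 0, 0.9], [0, 0, 0, 0, 0, 0, 0.9], [0, 0, 0, 0, 0, 0, 0.9], [0, 0, 0, 0, 0, 0, 0.9], [0, 0, 0, 0, -0.5, 0, 0.9], [0, 0, 0, 0, -1, 0, 0.9], [0, 0, 0, 0, -1, 0, 0.9], [0, 0, 0, 0, -1, 0, 0.9]])

```text
time_s: 31.4
eef_pos: [0.5857, 0.0628, 0.2087]
eef_rot: [0.506, -0.506, 0.494, -0.494]
wrist_force: [0.9, -0.8, 0.0]
opening: 0.904
```

Emit:
step_arm(commands=[[0, 0, 0, 0, -1, 0, 0.9], [0, 0, 0, 0, -0.8, 0, 0.9], [0, 0, 0, 0, 0, 0, 0], [0, 0, 0, 0, 0, 0, 0], [0, 0, 0, 0, 0, 0, 0], [0, 0, 0, 0, 0, -0.9, 0], [0, 0, 0, 0, 0, -0.9, 0], [0, 0, 0, 0, 0, -0.8, 0], [0, 0, 0, 0, 0, 0, 0], [0, 0, 0, 0, 0, 0, 0]])

```text
time_s: 32.4
eef_pos: [0.5073, 0.061, 0.2596]
eef_rot: [-0.506, 0.506, -0.494, 0.494]
wrist_force: [-0.4, 0.2, -0.9]
opening: 0.004
```

```bash
python3 - <<'E'
from h import *
delta([.5065,.063,.2316],Rdown(181.5))
E
```

```text
t 32.4 shift units [-0.067  0.933 -0.023] turn [ 0.01  -0.022 -0.002]
```

Emit:
step_arm(commands=[[0, 0, 0, -0.06, 0.5, 0, 0], [0, 0, 0, 0, 0.36, 0, 0], [0, 0, 0, 0, 0, 0, 0], [0, 0, 0, 0, 0.08, 0, 0], [0, 0, 0, 0, 0, 0, 0]])

```text
time_s: 32.9
eef_pos: [0.5078, 0.0627, 0.232]
eef_rot: [-0.506, 0.506, -0.494, 0.494]
wrist_force: [-0.3, 0.3, 0.4]
opening: 0.003
```

Emit:
step_arm(commands=[[0, 0, 0, 0, 0.05, 0, 0], [0, 0, 0, 0, 0, 0, 0]])

```text
time_s: 33.1
eef_pos: [0.5081, 0.0627, 0.2314]
eef_rot: [0.506, -0.506, 0.494, -0.494]
wrist_force: [0.0, -0.2, 2.9]
opening: -0.002
```

Emit:
step_arm(commands=[[0, 0, 0, 0, 0.05, 0, 0], [0, 0, 0, 0, 0, 0, 0]])

```text
time_s: 33.3
eef_pos: [0.5083, 0.0627, 0.2311]
eef_rot: [0.507, -0.506, 0.493, -0.495]
wrist_force: [-3.6, -0.2, 9.1]
opening: 0.006
```

One last small step to about 15 N, then leave.

Emit:
step_arm(commands=[[0, 0, 0, 0, 0.03, 0, 0], [0, 0, 0, 0, 0, 0, 0]])

```text
time_s: 33.5
eef_pos: [0.5084, 0.0627, 0.2311]
eef_rot: [0.507, -0.505, 0.493, -0.495]
wrist_force: [-4.7, 0.5, 14.5]
opening: 0.006
```

Emit:
step_arm(commands=[[0, 0, 0, 0, -0.15, 0, 0], [0, 0, 0, 0, -0.8, 0, 0], [0, 0, 0, 0, -1, 0, 0], [0, 0, 0, 0, -1, 1, 0], [0, 0, 0, 0, -1, 1, 0.5], [0, 0, 0, 0, 0, 1, 0.9], [0, 0, 0, 0, 0, 0, 0.9], [0, 0, 0, 0, 0, 0, 0.9]])

```text
time_s: 34.3
eef_pos: [0.5972, 0.0649, 0.3455]
eef_rot: [-0.505, 0.507, -0.495, 0.493]
wrist_force: [-0.8, 0.0, -0.2]
opening: 0.68
```

```bash
python3 m.py 15 2>/dev/null; python3 - <<'E'
from h import *
for th in ['bin','tape','jar']:
    r=ctrl.boxes_of(th,'scene'); c=ctrl.get_calibration('scene')
    for x in r[:1]: print(th,round(x['p'],2),np.round(np.array(c['R']).T@(np.array(x['point'])-c['t']),3))
E
```

```text
34.3 [-0.80100124  0.00472547 -0.2061104 ] [0.59719597 0.06491876 0.34554379] 0.680174196461642
wrist 566 [0.50884384 0.06215812 0.23018825] [array([0.5082, 0.062 ]), array([0.0247, 0.0293]), np.float64(0.2875)]
 arm slope -0.036668252426841345 z at .58 0.11809394396087611
 head front slope 0.01593348069486323 x at .2 0.5190984858190478
 catch 141 [[0.4662, 0.0567, 0.1942], [0.4673, 0.0635, 0.2083], [0.4684, 0.0703, 0.2187]]
scene 79 [0.50849759 0.06225609 0.23042893] [array([0.5072, 0.0624]), array([0.0283, 0.0294]), np.float64(0.3793)]
 arm slope -0.03851822886955429 z at .58 0.11838882141332588
 head front slope 0.04235978919890872 x at .2 0.5159420222849328
 catch 31 [[0.4642, 0.0554, 0.2044], [0.4666, 0.062, 0.2116], [0.468, 0.0696, 0.2182]]
bin 0.6 [0.457 0.301 0.018]
tape 0.93 [ 0.706 -0.12   0.029]
jar 0.94 [0.749 0.132 0.05 ]
```

View pics/scene15.png

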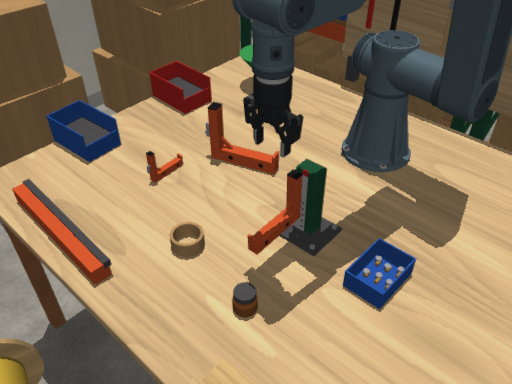

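View pics/c15.png

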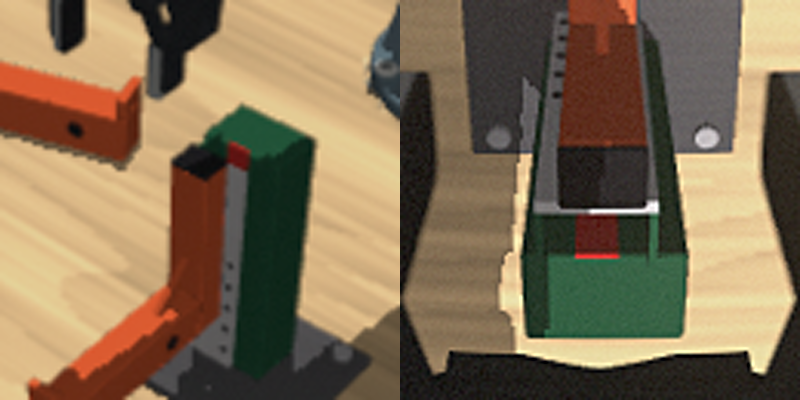

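The bracket hangs on the upright at home height with the catch sprung out. Bin, tape and jar have not moved (bin (380,272), tape (187,240), jar (245,300)), and the robot is clear.

```bash
python3 -c "
from bench import ctrl
print(ctrl.hand_in())"
```

```text
the job is handed in; nothing more can be done
None
```

The middle-sized bracket is hooked in the slot, seated at its locked height and released. The checks point to the catch being locked over the hook, though I never saw the nose itself over the barb. I handed the job in at about 34 s of the 72 s.

**What I did:** I felt the strip's top edge with the lip, which put the strip about 7 mm lower than nominal. The hook then went into the slot without contact. I lowered the bracket onto the catch and let go, meaning to press it past the catch from the top. Instead it slid the rest of the way down by itself when released. I then pressed the top pad twice, to about 17 N and 15 N.

**Checks that agreed:**
- **Seated:** both presses met a hard stop. The pad measures z ≈ 0.2303 m, against about 0.231 m expected when locked.
- **Catch:** it stands at its free position, sprung out.
- **Tug:** a gentle pull up moved freely for about 6 mm, then the resistance rose. The pull reached 8 N, weight included, and I stopped there.
- **Other things:** bin, tape roll and jar are where they were, within measuring error.

**Where it is less certain:**
- **Snap:** because the bracket slid past the catch on release, I did not feel a clear snap under pressing force.
- **Droop:** with nothing touching it, the bracket droops about 2°, so the head's top stands 4–5 mm off the strip. It went flush under a light push and drooped back afterwards. I take this to be play in the hook.

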